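# Roll a bush up the ramp and lock it

## Robot

A 6-joint arm with a two-finger parallel gripper is mounted at the origin on the work surface. World frame = base frame: x ahead of the robot, y to its left, z up, the work surface at z = 0. Lengths are in m, angles in rad, forces in N, time in s.
With the tool pointing down it reaches from about 0.375 to 0.975 m from the base axis. Payload 3.8 kg.
Tool frame: the origin (TCP) lies at the very end of the fingers, on their centre line; the grasp point (between the pads) lies 19 mm behind it (manip.pinch_z is the x of the grasp point in the tool frame, in m); x points along the fingers, z is the direction in which the jaws open and shut, and the axes are right-handed (so a half turn about x gives the same grasp; the last joint's range is limited). The gripper opens to 85 mm and grips with 20 to 120 N. Pads are 22 mm wide; open, the fingers measure 114 mm over their backs; the gripper's body (76 mm by 85 mm) begins 54 mm behind the grasp point. The pads swing forward as they close: fully open they stand 13 mm farther back than shut.
Start: joints at [-1.21, 0.264, 1.604, -0, 1.274, -0.037], TCP at [0.261, -0.622, 0.205] pointing down, gripper open.
Joint ranges: [-2.63, 2.63], [-0.94, 2.18], [0.31, 2.57], [-1.31, 4.45], [0, 2.66], [-2.55, 2.55]. Speed limits (rad/s): [2.57, 2.57, 3.14, 3.14, 3.14, 3.14].

## Interface

Orientations are given as a unit quaternion [x, y, z, w].
In Python, from workcell import observe, viewer, workorder, manip gives the robot as it stands.
- The arm moves only by the tool move_arm, never from a script. Its argument "rows" is a list of rows, each an object of numbers: "jaw": the gripper's target within -1 to 1 (shut at 1, half-way at 0, fully open at -1); "dx", "dy", "dz": the shift along the world's x, y, z in mm; "wx", "wy", "wz": the turn, a rotation vector about the world's x, y, z in degrees. In form: [{"jaw": .., "dx": .., "dy": .., "dz": .., "wx": .., "wy": .., "wz": ..}, ...]. A call has 1 to 8 rows; each row shifts and turns the commanded pose from where the row before left it; what a row does not reach is not made up. A row lasts 1/12 s, in which the tool goes at most 41.7 mm and 7.16 degrees, less where a joint would pass 70% of its speed; a pose out of reach is approached as far as the arm can. A call with a gripper value outside its range is refused whole. The fingers move at their own pace and stop on an object; "newtons" is the grip in N (left out, the last holds). Time passes only in rows, so rows that do not move let the fingers close. It gives the time, the measured TCP pose, the force and the opening at its end, in the units of the state.
- observe(): the state, without advancing time (a new reading comes with each control period).
- viewer.snapshot(name): name is "scene" or "top" or "wrist"; returns a dict with "color" (480x640x3 uint8, red, green, blue), "intrinsics" (3x3 intrinsics, pixels), "xyz" and "attitude" of the camera in the world. Camera axes: x right, y down, z forward; pixel columns grow to the right and rows downward; lengths in m; the calibration is good to about 2 mm. A picture is of the moment at which its call begins. There is no depth.
- workorder.sign_off(): hands the job in, once; it reports no verdict.
The state is a dict: "time": time; "joint_positions": joint angles; "joint_vel": joint speeds; "joint_torque": joint torques, N m; "eef_pos": TCP position; "tool_rot": TCP orientation; "ft_force": force on the tool from outside, world axes, zero at the start; "torque": the same for the moment, N m; "gripper_width": finger opening in m.
Only numpy, scipy, OpenCV 4.12 (cv2) and the standard library are available. Lean on these libraries where they do the work, as an engineer would, in place of code of your own. Each camera call takes 0.05 s, during which the arm holds its last target.

## Task

Push the steel bush that lies at the foot of the ramp slowly up the slope with the fingertips, never letting it roll back off the foot of the ramp, until it drops into the seat against the stop plate. Then push the keeper's upright pin so that the keeper bar slides fully home behind the bush, and move clear. Do not lift the bush or fling it, and leave the other things on the bench where they are.

Things in the scene. Friction and masses are not known exactly. Their poses are not given: they have to be found in the camera images.
- sleeve: The bush: steel sleeve with a rubber and steel core, a plain cylinder 50 mm in diameter and 80 mm long, 0.35 to 0.7 kg, lightly oiled (friction about 0.35), lying across the foot of the ramp, its axis 44 mm above the bench. Origin at its centre; its y axis is the cylinder's axis (x and z turn as it rolls).
- ramp: Low metal ramp, fixed to the bench. Origin on the bench under its middle; x level, pointing uphill (away from the robot, within 0.45 rad), y to its left, z up. From x = -55 mm the floor rises at 7 degrees to the seat and the stop; it is 92 mm wide between curbs 10 mm high and 6 mm thick. On the slope only the finger keeps the bush from rolling back.
- landing (a point): Middle of the level landing's top at the foot of the ramp, in the ramp's frame x = -90 mm, y = 0, z = 20 mm. A 12 mm wide slot across the landing here holds the bush lightly at first. The landing runs 40 mm to either side of this point along x, has the same curbs, and is open at its low end, where a bush rolling back falls off.
- seat (a point): Centre of the bush when it rests in the seat (a 22 mm wide slot across the floor) against the stop: in the ramp's frame x = 81 mm, y = 0, z = 59 mm. Axes as the ramp's. The bush may lie up to 6 mm off along y. In the seat it stays by itself, but lightly: a knock of 0.1 m/s throws it out. The rigid stop plate behind is 35 mm high above the floor, 8 mm thick.
- keeper (a joint): How far the keeper is pushed in, m: 0 = fully out, 0.075 = fully home. A 12 mm round steel bar, centre line 60 mm above the bench at x = 48 mm in the ramp's frame, that slides to the ramp's -y across the ramp, 2 mm behind the seated bush. Starts 0 to 12 mm in, its end beside the ramp. Moves with about 1.5 to 3 N, stays where left; a bush not in its seat blocks it.
- keeper_pin (a point): Centre of the top of the keeper's upright pin, 14 mm diameter, top 96 mm above the bench, 30 mm clear above the bar at its outer end; in the ramp's frame x = 48 mm, y = 158 mm less the keeper's value. Push its outer (+y) side to the ramp's -y. Under the bar, from y = 52 to 150 mm, is a fixed block 24 mm wide, 52 mm high, with a bridge 74 mm high at y = 56 to 70 mm.
- spare_bush: Bystander: another, smaller rubber-and-steel bush, 36 mm diameter, 55 mm tall, standing on end; to be left alone. Origin at the centre of its underside.
- grease_tin: Bystander: plain grey round tin, 66 mm diameter, 85 mm tall, standing; to be left alone. Origin at the centre of its underside.
- bolt: Bystander: hexagon-head steel bolt standing on its head, 60 mm tall, head 27 mm across; to be left alone. Origin at the centre of its underside.
- bearing: Bystander: flat round steel ball bearing, 62 mm diameter, 17 mm high, lying flat; to be left alone. Origin at the centre of its underside.
- wrench: Bystander: steel spanner lying flat; to be left alone. Origin at the centre of its underside.
- screwdriver: Bystander: screwdriver lying, black handle; to be left alone. Origin at the centre of its underside.
- nut_tray: Bystander: open black tray, 100 x 140 x 30 mm, with nuts in it; to be left alone. Origin at the centre of its underside.

How it is judged:
On the way, in this order (a step that is already met when the one before it is completed fails the run):
1. the bush is pushed up the slope by the fingers (x of sleeve in the frame of ramp between -0.03 and 0.065 m and contact force between the fingers and sleeve above 0.02 N).
2. the bush lies in the seat against the stop, the keeper still out (x of sleeve in the frame of seat between -0.004 and 0.004 m and z of sleeve in the frame of seat between -0.004 and 0.004 m and value of joint keeper below 0.03 m), for 0.2 s.
3. the keeper is pushed home behind it (x of sleeve in the frame of seat between -0.004 and 0.004 m and z of sleeve in the frame of seat between -0.004 and 0.004 m and value of joint keeper above 0.068 m), for 0.2 s.
At the end, for the whole second after the job is handed in: The bush is at rest in its seat (centre within 4 mm of the seat point along the ramp and in height, axis within 0.1 rad of square across the ramp) and the keeper is home (at least 68 of its 75 mm) (all of step 3 and angle between the y axis of sleeve and the y axis of ramp, either way round below 0.1 rad and linear speed of sleeve below 0.02 m/s); the robot touches nothing.
It fails at once if the bush rolls back off the foot of the ramp or falls off it (x of sleeve in the frame of ramp below -0.125 m or z of sleeve in the frame of ramp below 0.036 m).
It fails at once if the bush is lifted (some 15 mm off the floor of the ramp) (z of sleeve in the frame of ramp above 0.075 m or (x of sleeve in the frame of ramp below 0 m and z of sleeve in the frame of ramp above 0.067 m) or (x of sleeve in the frame of ramp below -0.06 m and z of sleeve in the frame of ramp above 0.06 m)).
It fails at once if the bush is flung or runs away (faster than 0.4 m/s) (linear speed of sleeve above 0.4 m/s).
It fails at once if a bystander is pushed more than 20 mm from its place (distance of any of spare_bush, grease_tin, bolt, bearing, wrench, screwdriver, nut_tray from where it was at the start of the episode above 0.02 m).
It also fails if it takes over 51 s, if anything falls off the work surface, if the arm or the gripper's body presses on something with over 40 N, if the wrist force passes 120 N, or if a joint passes its speed limit or range.

## Working session

There is one attempt and no reset: what is moved stays moved. The work goes in short steps, Python scripts to look and compute and a tool call to move; the robot and the scene stay as the last step left them, time stands still between calls to the robot, and variables do not carry over. Pictures are saved under pics/ and viewed, and the job is handed in when it is done.

Besides the shell and the picture viewer there is one more tool, called after "Request:" by a JSON object that holds its "name" and its "arguments". move_arm: Moves the arm, as the interface text tells. Its arguments: {"type":"object","properties":{"rows":{"type":"array"},"newtons":{"type":"number"}},"required":["rows"]}

```bash
mkdir -p pics; ls; python3 - <<'E'
from workcell import observe, viewer, manip
import cv2
s=observe();print(s['time'],s['eef_pos'],s['tool_rot'],s['gripper_width'],s['ft_force'],manip.pinch_z)
for n in ['scene','top','wrist']:
    d=viewer.snapshot(n);cv2.imwrite(f'pics/{n}0.png',d['color'][:,:,::-1]);print(n,d['intrinsics'],d['xyz'],d['attitude'])
E
```

```text
pics
0.0 [ 0.26121148 -0.62154262  0.2034527 ] [ 0.39182353  0.58958233 -0.39088165  0.5882844 ] 0.08491646514718128 [ 0.33664276 -0.04921897  0.12584569] -0.0187
scene [[533.76095227   0.         319.0293999 ]
 [  0.         533.76095227 231.1404926 ]
 [  0.           0.           1.        ]] [ 1.1437576  -0.17349165  0.89489683] [ 0.79283371  0.52696268 -0.16388745 -0.2585845 ]
top [[547.46596585   0.         317.63478226]
 [  0.         547.46596585 239.48574641]
 [  0.           0.           1.        ]] [0.33930125 0.05008516 1.31236651] [-0.68834831  0.71797377 -0.07471696  0.07146783]
wrist [[372.16789428   0.         322.05677197]
 [  0.         372.16789428 237.99910337]
 [  0.           0.           1.        ]] [ 0.33279903 -0.59121988  0.37387486] [ 0.82245343 -0.54693071 -0.0881091   0.12912761]
```

View pics/scene0.png

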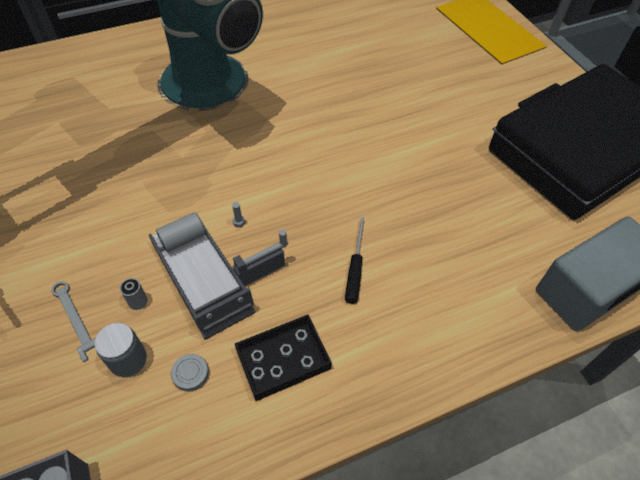

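View pics/top0.png

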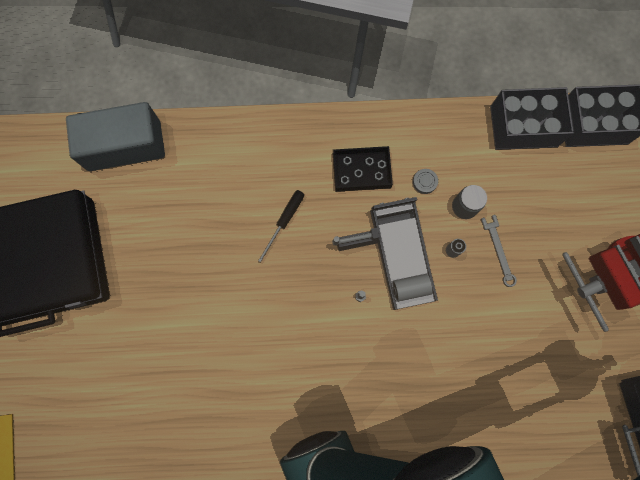

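View pics/wrist0.png

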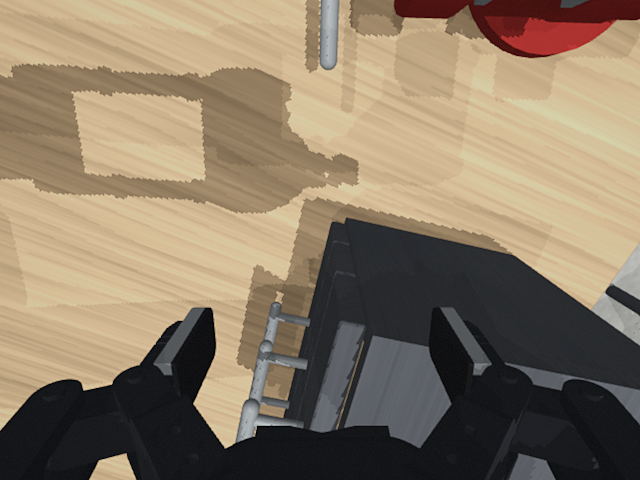

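```bash
python3 - <<'E'
import cv2
a=cv2.imread('pics/scene0.png')[190:350,130:310];cv2.imwrite('pics/sc1.png',cv2.resize(a,None,fx=4,fy=3.75 if 0 else 4,interpolation=cv2.INTER_CUBIC)[:600])
a=cv2.imread('pics/top0.png')[185:320,320:480];cv2.imwrite('pics/tc1.png',cv2.resize(a,None,fx=4,fy=4,interpolation=cv2.INTER_CUBIC))
E
```

```text
(no output)
```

View pics/sc1.png

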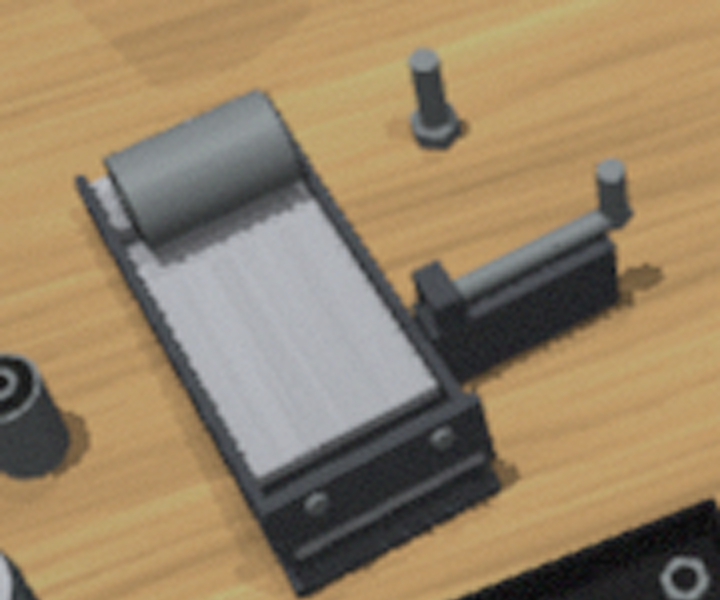

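View pics/tc1.png

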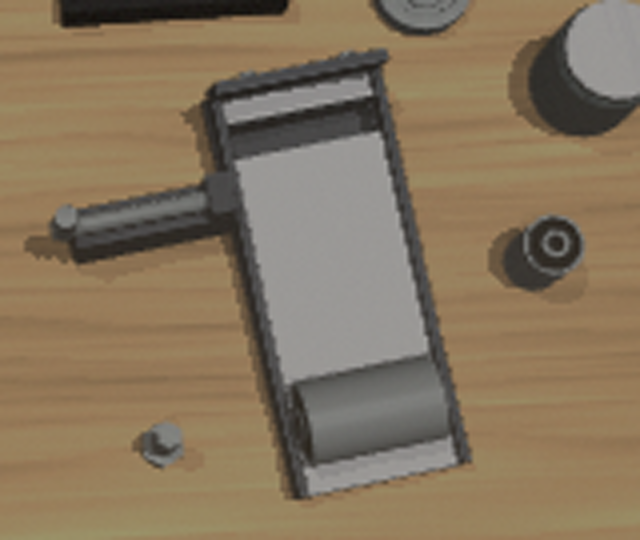

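```bash
cat > h.py <<'E'
import numpy as np, cv2
from scipy.spatial.transform import Rotation as R
from scipy.optimize import least_squares
class Cam:
    def __init__(s,d):
        s.K=np.array(d['intrinsics']);s.p=np.array(d['xyz']);s.R=R.from_quat(d['attitude']).as_matrix()
    def proj(s,P):
        c=(np.atleast_2d(P)-s.p)@s.R; u=c@s.K.T; return u[:,:2]/u[:,2:]
def ramp2w(q,P):
    P=np.atleast_2d(P).astype(float); c,sn=np.cos(q[2]),np.sin(q[2])
    return np.c_[q[0]+c*P[:,0]-sn*P[:,1],q[1]+sn*P[:,0]+c*P[:,1],P[:,2]]
E
python3 - <<'E'
from h import *
from workcell import viewer
T=Cam(viewer.snapshot('top'));S=Cam(viewer.snapshot('scene'))
t=lambda u,v:(320+u/4,185+v/4); s=lambda u,v:(130+u/4,190+v/4)
obs=[(T,(-.130,.052,.030),t(298,498)),(T,(-.130,-.052,.030),t(469,462)),(T,'pin',t(66,216)),(S,'pin',s(611,168)),
 (T,(.114,.052,.072),t(213,90)),(T,(.114,-.052,.072),t(386,54)),(S,(-.130,-.052,.030),s(80,180)),
 (S,(.114,-.052,.072),s(264,510)),(S,(.114,.052,.072),s(478,398))]
def f(q):
    r=[]
    for c,P,o in obs:
        if P=='pin':P=(.048,.158-q[3],.096)
        r+=list((c.proj(ramp2w(q,P))-o)[0])
    return np.array(r)
o=least_squares(f,[.55,-.15,-.2,.005],x_scale=[.1,.1,.1,.01],loss='soft_l1')
print(o.x);print(f(o.x).reshape(-1,2).round(1))
for n,P in [('sleeve',(-.09,0,.044)),('seat',(.081,0,.059)),('pin',(.048,.158-o.x[3],.096)),('bushfoot',(-.115,0,.044))]: print(n,ramp2w(o.x,P).round(4))
E
```

```text
[ 0.57048303 -0.16337663  0.15483041  0.00327808]
[[-0.6  0.2]
 [-0.   0.4]
 [-0.3  0. ]
 [-0.8 -0.9]
 [-0.2 -1.8]
 [-0.3 -1.1]
 [-1.8 -2.7]
 [-0.5  0.5]
 [ 0.7  0.4]]
sleeve [[ 0.4816 -0.1773  0.044 ]]
seat [[ 0.6505 -0.1509  0.059 ]]
pin [[ 0.594  -0.0031  0.096 ]]
bushfoot [[ 0.4569 -0.1811  0.044 ]]
```

```bash
python3 - <<'E'
from h import *
from workcell import observe,viewer
s=observe();M=R.from_quat(s['tool_rot']).as_matrix();print(M.round(3))
y=.1548
x=np.array([0,0,-1.])
for sg in (1,-1):
    z=sg*np.array([-np.sin(y),np.cos(y),0]);T=np.c_[x,np.cross(z,x),z]
    print(sg,R.from_matrix(T@M.T).as_rotvec(degrees=True))
d=viewer.snapshot('wrist');C=Cam(d);print('cam in tool',M.T@(C.p-s['eef_pos']));print((M.T@C.R).round(3))
E
```

```text
[[-0.     0.922  0.387]
 [ 0.001  0.387 -0.922]
 [-1.     0.    -0.001]]
1 [ 2.20432178e-02 -9.23738808e-02  1.66074883e+02]
-1 [ -0.06342386  -0.01513486 -13.92509104]
cam in tool [-0.17031471  0.07774201 -0.0006336 ]
[[ 0.002 -0.309  0.951]
 [-0.001 -0.951 -0.309]
 [ 1.    -0.001 -0.002]]
```

Request:
{"name": "move_arm", "arguments": {"rows": [{"jaw": 0,"dz": 20},{"jaw": 0,"dz": 35},{"jaw": 0,"dz": 35,"dx": 5,"dy": 8},{"jaw": 0,"dx": 15,"dy": 28,"wz": -2,"dz": 7},{"jaw": 0,"dx": 18,"dy": 33,"wz": -2},{"jaw": 0,"dx": 18,"dy": 33,"wz": -2},{"jaw": 0,"dx": 18,"dy": 33,"wz": -2},{"jaw": 0,"dx": 18,"dy": 33,"wz": -2}]}}

```text
invalid input
```

Request:
{"name": "move_arm", "arguments": {"rows": [{"jaw": 0,"dx": 18,"dy": 33,"wz": -2},{"jaw": 0,"dx": 18,"dy": 33,"wz": -1.9},{"jaw": 0,"dx": 18,"dy": 33},{"jaw": 0,"dx": 18,"dy": 33},{"jaw": 0,"dx": 18,"dy": 33},{"jaw": 0,"dx": 18,"dy": 33},{"jaw": 0,"dx": 18,"dy": 33},{"jaw": 0}]}}

```text
invalid input
```

Request:
{"name": "move_arm", "arguments": {"rows": [{"jaw": 0},{"jaw": 0}]}}

```text
invalid input
```

```bash
python3 - <<'E'
from h import *
from workcell import observe,viewer
s=observe();print(s['time'],s['eef_pos'],s['gripper_width'],s['joint_positions'],s['ft_force']);print(R.from_quat(s['tool_rot']).as_matrix().round(3))
d=viewer.snapshot('wrist');cv2.imwrite('pics/w1.png',d['color'][:,:,::-1])
import pickle;pickle.dump({k:d[k] for k in('xyz','attitude','intrinsics')},open('w1.pkl','wb'))
E
```

```text
0.3 [ 0.2614004  -0.62204144  0.2042759 ] 0.08546329341672963 [-1.20989961e+00  2.64279960e-01  1.60445783e+00  2.79675924e-05
  1.27368788e+00 -3.69188559e-02] [-0.31900334 -0.0703393   0.3823538 ]
[[-0.     0.922  0.387]
 [ 0.001  0.387 -0.922]
 [-1.     0.    -0.001]]
```

View pics/w1.png

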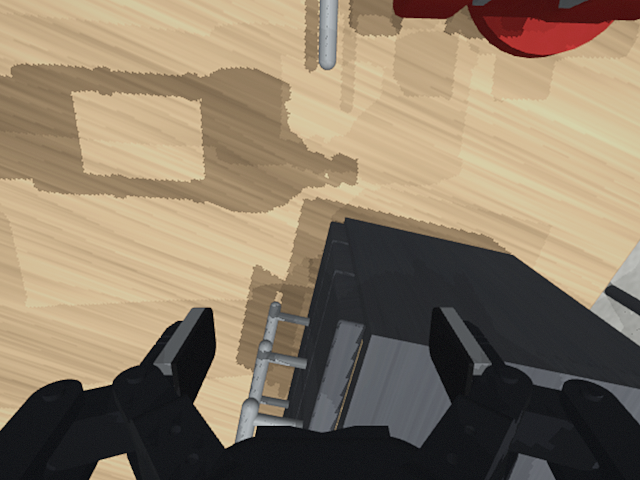

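Request:
{"name": "move_arm", "arguments": {"rows": [{"jaw": 0,"dx": 0,"dy": 0,"dz": 20,"wx": 0,"wy": 0,"wz": 0},{"jaw": 0,"dx": 0,"dy": 0,"dz": 35,"wx": 0,"wy": 0,"wz": 0},{"jaw": 0,"dx": 5,"dy": 8,"dz": 35,"wx": 0,"wy": 0,"wz": 0},{"jaw": 0,"dx": 15,"dy": 28,"dz": 7,"wx": 0,"wy": 0,"wz": -2},{"jaw": 0,"dx": 18,"dy": 33,"dz": 0,"wx": 0,"wy": 0,"wz": -2},{"jaw": 0,"dx": 18,"dy": 33,"dz": 0,"wx": 0,"wy": 0,"wz": -2},{"jaw": 0,"dx": 18,"dy": 33,"dz": 0,"wx": 0,"wy": 0,"wz": -2},{"jaw": 0,"dx": 18,"dy": 33,"dz": 0,"wx": 0,"wy": 0,"wz": -2}]}}

```text
time: 1.02
eef_pos: [0.3539, -0.4528, 0.302]
tool_rot: [0.442, 0.552, -0.442, 0.552]
ft_force: [0.6, -0.3, 0.2]
gripper_width: 0.0429
```

Request:
{"name": "move_arm", "arguments": {"rows": [{"jaw": 0,"dx": 18,"dy": 35,"dz": 0,"wx": 0,"wy": 0,"wz": -2},{"jaw": 0,"dx": 18,"dy": 35,"dz": 0,"wx": 0,"wy": 0,"wz": -1.9},{"jaw": 0,"dx": 19,"dy": 36,"dz": 0,"wx": 0,"wy": 0,"wz": 0},{"jaw": 0,"dx": 19,"dy": 36,"dz": 0,"wx": 0,"wy": 0,"wz": 0},{"jaw": 0,"dx": 19,"dy": 36,"dz": 0,"wx": 0,"wy": 0,"wz": 0},{"jaw": 0,"dx": 19,"dy": 36,"dz": 0,"wx": 0,"wy": 0,"wz": 0},{"jaw": 0,"dx": 19,"dy": 36,"dz": 0,"wx": 0,"wy": 0,"wz": 0},{"jaw": 0,"dx": 16,"dy": 29,"dz": 0,"wx": 0,"wy": 0,"wz": 0}]}}

```text
time: 1.68
eef_pos: [0.5012, -0.1726, 0.3021]
tool_rot: [0.46, 0.537, -0.459, 0.538]
ft_force: [-0.3, 0.3, -0.1]
gripper_width: 0.0429
```

Request:
{"name": "move_arm", "arguments": {"rows": [{"jaw": 0,"dx": 0,"dy": 0,"dz": 0,"wx": 0,"wy": 0,"wz": 0}]}}

```text
time: 1.77
eef_pos: [0.5027, -0.17, 0.302]
tool_rot: [0.459, 0.539, -0.457, 0.538]
ft_force: [-0.0, -0.2, -0.2]
gripper_width: 0.0429
```

```bash
python3 - <<'E'
from h import *
from workcell import observe,viewer
s=observe();print(s['time'],s['eef_pos'],s['gripper_width'],s['joint_positions'],s['ft_force']);print(R.from_quat(s['tool_rot']).as_matrix().round(3))
d=viewer.snapshot('wrist');cv2.imwrite('pics/w2.png',d['color'][:,:,::-1])
import pickle;pickle.dump({k:d[k] for k in('xyz','attitude','intrinsics')},open('w2.pkl','wb'))
E
```

```text
1.7667 [ 0.50271402 -0.17003991  0.3019787 ] 0.04288745832372665 [-0.37539743 -0.05807946  1.78024095  0.00329176  1.41875118  1.03410501] [-0.01244096 -0.17435568 -0.17693068]
[[ 0.002  0.987  0.16 ]
 [ 0.003  0.16  -0.987]
 [-1.     0.002 -0.002]]
```

View pics/w2.png

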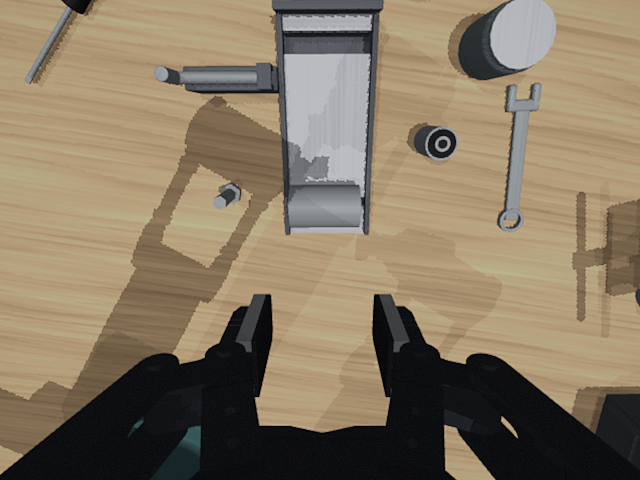

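```bash
python3 - <<'E'
import cv2
a=cv2.imread('pics/w2.png')
cv2.imwrite('pics/w2c.png',cv2.resize(a[0:120,145:395],None,fx=3,fy=3,interpolation=cv2.INTER_CUBIC))
cv2.imwrite('pics/w2d.png',cv2.resize(a[160:250,260:400],None,fx=5,fy=5,interpolation=cv2.INTER_CUBIC))
E
```

```text
(no output)
```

View pics/w2c.png

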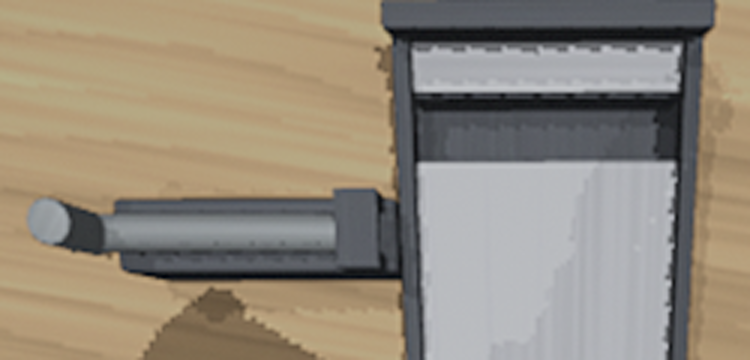

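View pics/w2d.png

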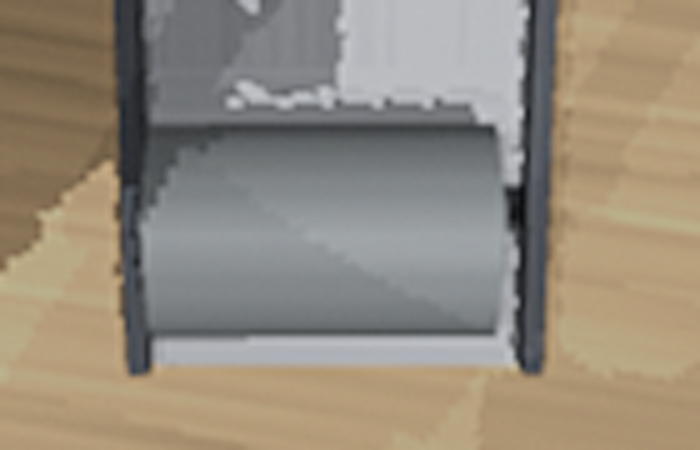

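```bash
python3 - <<'E'
from h import *
from workcell import viewer
import pickle
T=Cam(viewer.snapshot('top'));S=Cam(viewer.snapshot('scene'));W=Cam(pickle.load(open('w2.pkl','rb')))
t=lambda u,v:(320+u/4,185+v/4); s=lambda u,v:(130+u/4,190+v/4)
w=lambda u,v:(145+u/3,v/3);w5=lambda u,v:(260+u/5,160+v/5)
def fit(obs):
    def f(q):
        r=[]
        for c,P,o in obs:
            if P=='pin':P=(.048,.158-q[3],.096)
            r+=list((c.proj(ramp2w(q,P))-o)[0])
        return np.array(r)
    o=least_squares(f,[.55,-.15,.2,.005],x_scale=[.1,.1,.1,.01],loss='soft_l1')
    print(o.x.round(4));print(f(o.x).reshape(-1,2).round(1).tolist());return o.x
A=[(T,(-.130,.052,.030),t(298,498)),(T,(-.130,-.052,.030),t(469,462)),(T,'pin',t(66,216)),(S,'pin',s(611,168))]
B=[(W,(-.13,.052,.03),w5(127,373)),(W,(-.13,-.052,.03),w5(546,373)),(W,'pin',w(49,221)),
(W,(.07,.046,.0353),w(416,161)),(W,(.07,-.046,.0353),w(676,161))]
fit(A);fit(B);q=fit(A+B)
np.save('q.npy',q)
# bush ends seen in wrist: extremes
print(W.proj(ramp2w(q,[(-.115,y,.044) for y in(-.04,.04)])), w5(150,332),w5(495,332))
print(ramp2w(q,[(-.09,0,.044),(.081,0,.059),(.048,.158-q[3],.096)]).round(4))
E
```

```text
[ 0.5714 -0.1645  0.1524  0.002 ]
[[-0.3, -0.3], [0.3, 0.1], [-0.4, -0.5], [-0.5, -0.5]]
[ 0.573  -0.1627  0.1688  0.0034]
[[0.4, -0.9], [0.2, -1.5], [-0.0, -0.7], [-0.1, 2.3], [-0.4, 1.4]]
[ 0.5727 -0.1627  0.1669  0.0035]
[[-0.3, -0.6], [0.2, -0.9], [-0.6, -0.1], [-0.4, -0.9], [0.2, -0.7], [-0.0, -1.2], [0.2, -0.7], [0.1, 2.6], [-0.3, 1.8]]
[[360.88909303 224.9328088 ]
 [294.0112645  225.33135997]] (290.0, 226.4) (359.0, 226.4)
[[ 0.4839 -0.1777  0.044 ]
 [ 0.6525 -0.1493  0.059 ]
 [ 0.5943 -0.0024  0.096 ]]
```

Request:
{"name": "move_arm", "arguments": {"rows": [{"jaw": 0,"dx": -24,"dy": -5,"dz": -15,"wx": 0,"wy": 0,"wz": 0.3},{"jaw": 0,"dx": -25,"dy": -5,"dz": -28,"wx": 0,"wy": 0,"wz": 0},{"jaw": 0,"dx": -25,"dy": -4,"dz": -28,"wx": 0,"wy": 0,"wz": 0},{"jaw": 0,"dx": 0,"dy": 0,"dz": -35,"wx": 0,"wy": 0,"wz": 0},{"jaw": 0,"dx": 0,"dy": 0,"dz": -35,"wx": 0,"wy": 0,"wz": 0},{"jaw": 0,"dx": 0,"dy": 0,"dz": -35,"wx": 0,"wy": 0,"wz": 0},{"jaw": 0,"dx": 0,"dy": 0,"dz": -26,"wx": 0,"wy": 0,"wz": 0},{"jaw": 0,"dx": 0,"dy": 0,"dz": 0,"wx": 0,"wy": 0,"wz": 0}]}}

```text
time: 2.58
eef_pos: [0.4207, -0.1884, 0.0939]
tool_rot: [0.458, 0.542, -0.46, 0.534]
ft_force: [-1.5, 0.8, -0.0]
gripper_width: 0.043
```

```bash
python3 - <<'E'
from h import *
from workcell import observe,viewer
s=observe();print(s['time'],s['eef_pos'],s['gripper_width'],s['ft_force']);print(R.from_quat(s['tool_rot']).as_matrix().round(3))
d=viewer.snapshot('wrist');cv2.imwrite('pics/w3.png',d['color'][:,:,::-1])
d=viewer.snapshot('scene');cv2.imwrite('pics/s3.png',cv2.resize(d['color'][130:330,110:330,::-1],None,fx=3,fy=3))
E
```

```text
2.5833 [ 0.42068501 -0.18836677  0.09386999] 0.04299878541933776 [-1.45871868  0.84964437 -0.03570374]
[[-0.01   0.988  0.157]
 [ 0.005  0.157 -0.988]
 [-1.    -0.01  -0.006]]
```

View pics/w3.png

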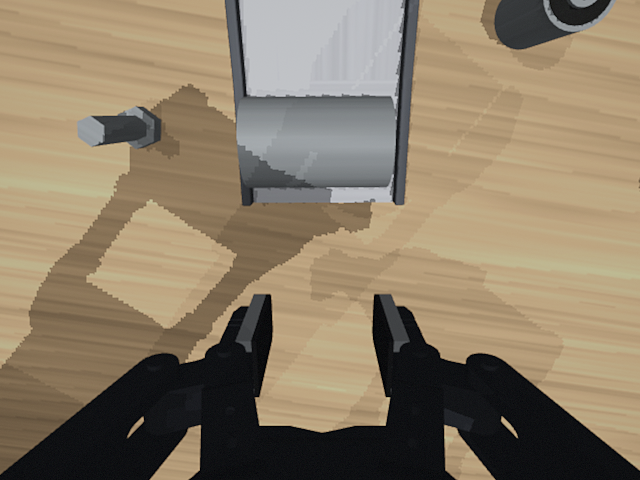

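View pics/s3.png

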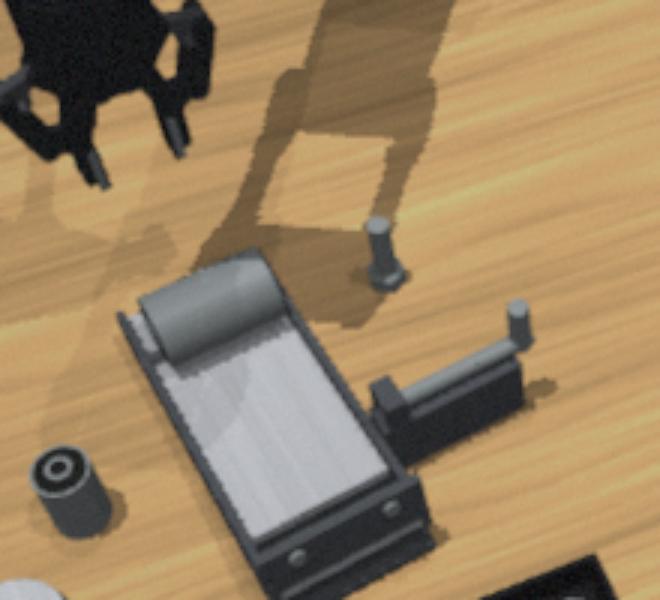

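Request:
{"name": "move_arm", "arguments": {"rows": [{"jaw": 0,"dx": 0,"dy": 0,"dz": -20,"wx": 0,"wy": 0,"wz": 0},{"jaw": 0,"dx": 0,"dy": 0,"dz": -20,"wx": 0,"wy": 0,"wz": 0},{"jaw": 0,"dx": 0,"dy": 0,"dz": -15,"wx": 0,"wy": 0,"wz": 0},{"jaw": 0,"dx": 0,"dy": 0,"dz": 0,"wx": 0,"wy": 0,"wz": 0},{"jaw": 0,"dx": 0,"dy": 0,"dz": 0,"wx": 0,"wy": 0,"wz": 0}]}}

```text
time: 3.1
eef_pos: [0.4276, -0.1904, 0.0465]
tool_rot: [0.459, 0.538, -0.458, 0.539]
ft_force: [0.4, -0.2, 0.7]
gripper_width: 0.043
```

Request:
{"name": "move_arm", "arguments": {"rows": [{"jaw": 0,"dx": 0,"dy": 5,"dz": -15,"wx": 0,"wy": 0,"wz": 0.3},{"jaw": 0,"dx": 0,"dy": 0,"dz": 0,"wx": 0,"wy": 0,"wz": 0},{"jaw": 0,"dx": 0,"dy": 0,"dz": 0,"wx": 0,"wy": 0,"wz": 0}]}}

```text
time: 3.35
eef_pos: [0.4274, -0.1848, 0.0314]
tool_rot: [0.457, 0.539, -0.457, 0.54]
ft_force: [0.4, 0.4, -0.1]
gripper_width: 0.0427
```

```bash
python3 - <<'E'
from h import *
from workcell import observe,viewer
s=observe();print(s['time'],s['eef_pos'],s['gripper_width'],s['ft_force']);print(R.from_quat(s['tool_rot']).as_matrix().round(3))
d=viewer.snapshot('wrist');cv2.imwrite('pics/w4.png',d['color'][:,:,::-1])
d=viewer.snapshot('scene');cv2.imwrite('pics/s4.png',cv2.resize(d['color'][130:330,110:330,::-1],None,fx=3,fy=3))
E
```

```text
3.35 [ 0.42737002 -0.18483236  0.03135368] 0.04273668617688896 [ 0.40304107  0.43197427 -0.10565027]
[[ 0.001  0.986  0.165]
 [-0.001  0.165 -0.986]
 [-1.     0.001  0.001]]
```

View pics/w4.png

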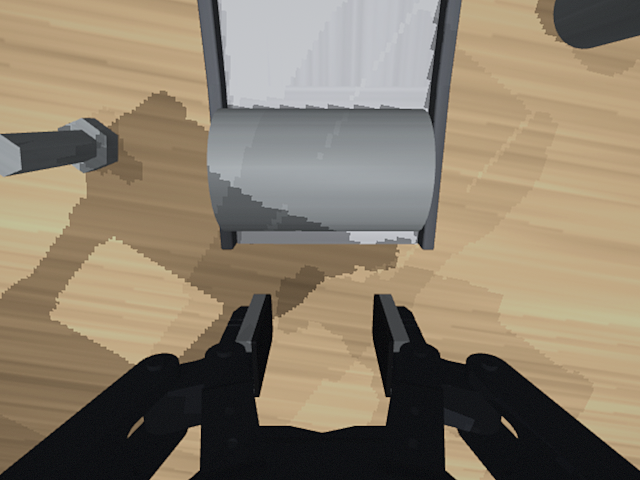

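View pics/s4.png

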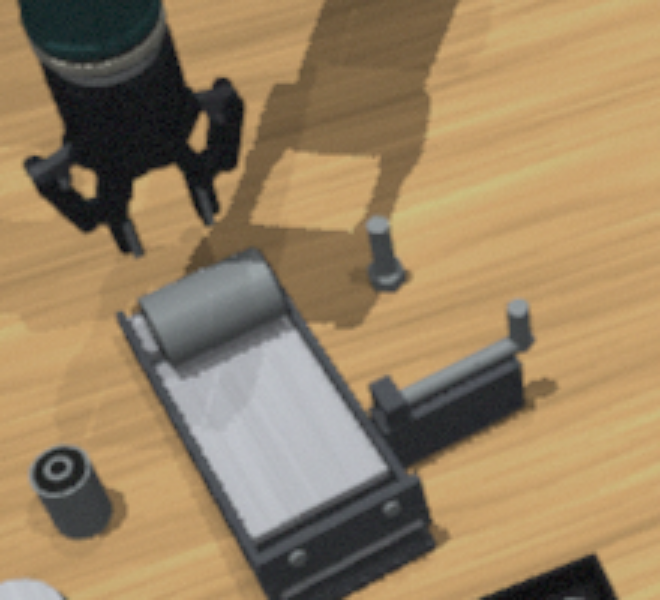

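Request:
{"name": "move_arm", "arguments": {"rows": [{"jaw": 0,"dx": 3,"dy": 0.5,"dz": 0,"wx": 0,"wy": 0,"wz": 0},{"jaw": 0,"dx": 3,"dy": 0.5,"dz": 0,"wx": 0,"wy": 0,"wz": 0},{"jaw": 0,"dx": 3,"dy": 0.5,"dz": 0,"wx": 0,"wy": 0,"wz": 0},{"jaw": 0,"dx": 3,"dy": 0.5,"dz": 0,"wx": 0,"wy": 0,"wz": 0},{"jaw": 0,"dx": 2,"dy": 0.3,"dz": 0,"wx": 0,"wy": 0,"wz": 0},{"jaw": 0,"dx": 2,"dy": 0.3,"dz": 0,"wx": 0,"wy": 0,"wz": 0},{"jaw": 0,"dx": 2,"dy": 0.3,"dz": 0,"wx": 0,"wy": 0,"wz": 0}]}}

```text
time: 4.03
eef_pos: [0.4446, -0.1813, 0.0297]
tool_rot: [0.457, 0.54, -0.457, 0.54]
ft_force: [0.3, 0.7, -0.8]
gripper_width: 0.0429
```

Request:
{"name": "move_arm", "arguments": {"rows": [{"jaw": 0,"dx": 1.5,"dy": 0.3,"dz": 0,"wx": 0,"wy": 0,"wz": 0},{"jaw": 0,"dx": 1.5,"dy": 0.2,"dz": 0,"wx": 0,"wy": 0,"wz": 0},{"jaw": 0,"dx": 1.5,"dy": 0.3,"dz": 0,"wx": 0,"wy": 0,"wz": 0},{"jaw": 0,"dx": 1.5,"dy": 0.2,"dz": 0,"wx": 0,"wy": 0,"wz": 0}]}}

```text
time: 4.37
eef_pos: [0.4505, -0.1803, 0.0297]
tool_rot: [0.457, 0.54, -0.457, 0.54]
ft_force: [0.3, -0.0, -0.4]
gripper_width: 0.0426
```

```bash
cat > look.py <<'E'
import sys
from h import *
from workcell import observe,viewer
n=sys.argv[1]
s=observe();print(s['time'],s['eef_pos'],s['gripper_width'],s['ft_force']);print(R.from_quat(s['tool_rot']).as_matrix().round(3).tolist())
q=np.load('q.npy');q[:3]=.5725,-.163,.165
e=s['eef_pos'];c,k=np.cos(q[2]),np.sin(q[2]);a,b=e[0]-q[0],e[1]-q[1];print('tcp in ramp mm',1e3*(c*a+k*b),1e3*(-k*a+c*b))
im=[]
for v in sys.argv[2:]:
    d=viewer.snapshot(v);i=d['color'][:,:,::-1]
    if v=='scene': i=cv2.resize(i[150:330,110:330],None,fx=3,fy=3)
    if v=='top': i=cv2.resize(i[180:330,320:500],None,fx=4,fy=4)
    cv2.imwrite(f'pics/{v}_{n}.png',i)
E
python3 look.py 5 wrist scene
```

```text
4.3667 [ 0.45054442 -0.18034252  0.02973297] 0.042551011412728906 [ 0.27095481 -0.0478697  -0.43988149]
[[-0.0, 0.986, 0.165], [0.0, 0.165, -0.986], [-1.0, -0.0, -0.0]]
tcp in ramp mm -123.14777679468996 2.924508681008641
```

View pics/wrist_5.png

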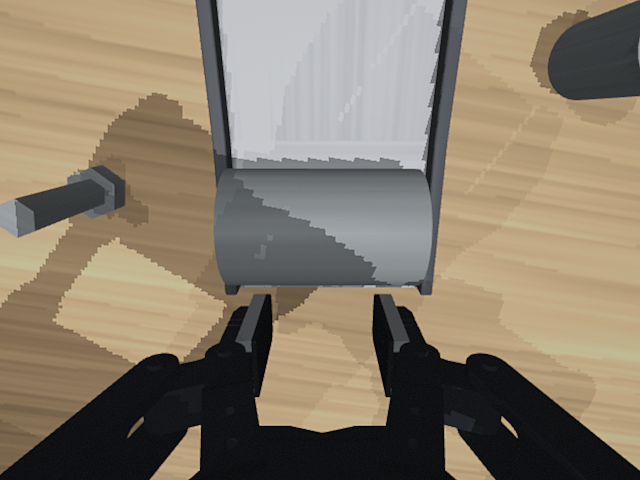

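View pics/scene_5.png

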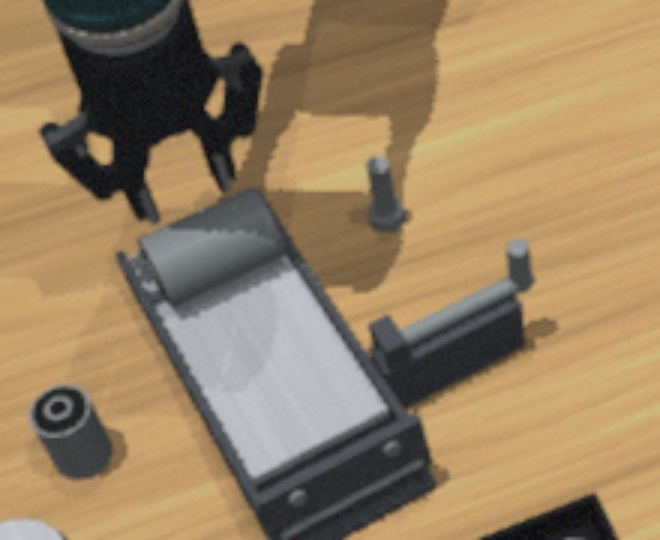

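Request:
{"name": "move_arm", "arguments": {"rows": [{"jaw": 0,"dx": 1.5,"dy": 0.2,"dz": 0,"wx": 0,"wy": 0,"wz": 0},{"jaw": 0,"dx": 1.5,"dy": 0.3,"dz": 0,"wx": 0,"wy": 0,"wz": 0},{"jaw": 0,"dx": 1.5,"dy": 0.2,"dz": 0,"wx": 0,"wy": 0,"wz": 0},{"jaw": 0,"dx": 1.5,"dy": 0.3,"dz": 0,"wx": 0,"wy": 0,"wz": 0}]}}

```text
time: 4.8
eef_pos: [0.4561, -0.1795, 0.0299]
tool_rot: [0.457, 0.54, -0.457, 0.539]
ft_force: [-6.2, -0.8, 6.9]
gripper_width: 0.0426
```

```bash
python3 look.py 6 wrist
```

```text
4.8 [ 0.45606832 -0.17948508  0.02992116] 0.04264274671527551 [-6.21267218 -0.8438558   6.91841089]
[[-0.001, 0.986, 0.165], [-0.0, 0.165, -0.986], [-1.0, -0.001, -0.0]]
tcp in ramp mm -117.55805926815613 2.8629868070787734
```

View pics/wrist_6.png

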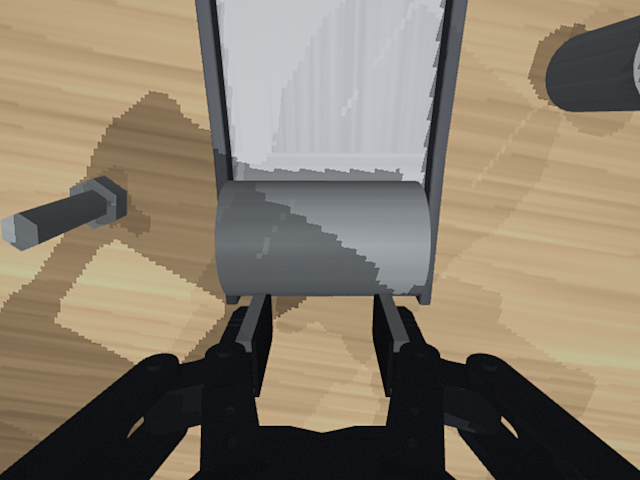

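```bash
python3 - <<'E'
from h import *
from workcell import viewer
S=Cam(viewer.snapshot('scene'));W=Cam(viewer.snapshot('wrist'))
q=[.5725,-.163,.165]
print('scene img5')
for z in(.03,.04,.05,.06):
    print(z,S.proj(ramp2w(q,[(-.123,.0243+.004,z),(-.123,-.0185-.004,z)])).round(1).tolist())
print('wrist pads front inner edge')
for z in(.03,.036,.045,.06):
    print(z,W.proj(ramp2w(q,[(-.1176+dx,.0243,z) for dx in(-.011,0,.011)])).round(1).tolist())
print('bush');
for a in range(90,271,30):
    an=np.radians(a);print(a,W.proj(ramp2w(q,[(-.09+.025*np.cos(an),y,.044+.025*np.sin(an)) for y in(.043,-.037)])).round(1).tolist())
E
```

```text
scene img5
0.03 [[187.0, 218.7], [163.4, 229.5]]
0.04 [[186.1, 215.7], [162.3, 226.5]]
0.05 [[185.1, 212.6], [161.1, 223.5]]
0.06 [[184.1, 209.6], [160.0, 220.4]]
wrist pads front inner edge
0.03 [[281.2, 300.3], [280.4, 280.5], [279.6, 260.0]]
0.036 [[279.9, 306.0], [279.1, 285.7], [278.3, 264.7]]
0.045 [[277.8, 315.3], [276.9, 294.1], [276.0, 272.2]]
0.06 [[273.8, 332.9], [272.8, 310.2], [271.7, 286.6]]
bush
90 [[217.2, 256.9], [429.2, 257.0]]
120 [[222.2, 283.3], [424.1, 283.4]]
150 [[229.5, 293.8], [416.7, 293.8]]
180 [[236.5, 288.1], [409.6, 288.1]]
210 [[241.6, 270.7], [404.5, 270.8]]
240 [[244.1, 247.0], [401.9, 247.0]]
270 [[243.9, 221.4], [402.2, 221.4]]
```

Request:
{"name": "move_arm", "arguments": {"rows": [{"jaw": 0,"dx": -4,"dy": -0.7,"dz": 0,"wx": 0,"wy": 0,"wz": 0},{"jaw": 0,"dx": -4,"dy": -0.6,"dz": 0,"wx": 0,"wy": 0,"wz": 0},{"jaw": 0,"dx": -4,"dy": -0.7,"dz": 0,"wx": 0,"wy": 0,"wz": 0},{"jaw": 0,"dx": 0,"dy": 0,"dz": -3,"wx": 0,"wy": 0,"wz": 0},{"jaw": 0,"dx": 0,"dy": 0,"dz": -3,"wx": 0,"wy": 0,"wz": 0},{"jaw": 0,"dx": 0,"dy": 0,"dz": 0,"wx": 0,"wy": 0,"wz": 0}]}}

```text
time: 5.45
eef_pos: [0.4439, -0.1811, 0.023]
tool_rot: [0.457, 0.54, -0.457, 0.539]
ft_force: [-0.1, -0.3, -0.5]
gripper_width: 0.0431
```

```bash
python3 - <<'E'
from h import *
from workcell import observe,viewer
s=observe();print(s['eef_pos'],s['ft_force'])
d=viewer.snapshot('scene');cv2.imwrite('pics/s7.png',cv2.resize(d['color'][170:270,125:225,::-1],None,fx=6,fy=6,interpolation=cv2.INTER_CUBIC))
E
```

```text
[ 0.44387828 -0.18114312  0.02297783] [-0.10714922 -0.34709194 -0.46931927]
```

View pics/s7.png

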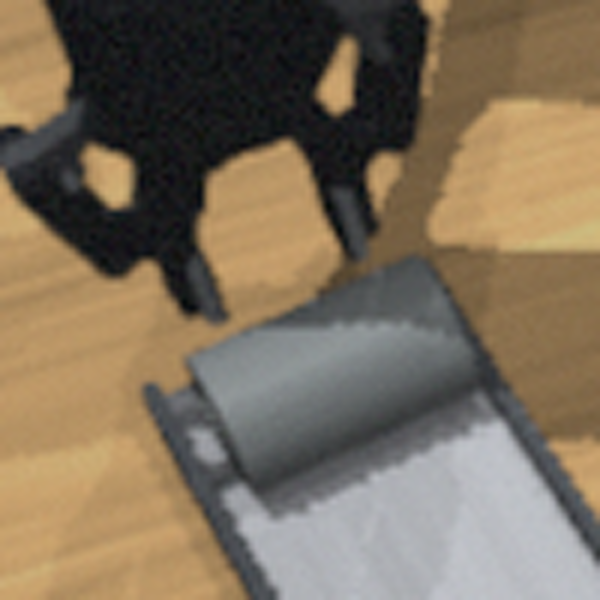

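```bash
python3 - <<'E'
from h import *
from workcell import viewer,observe
S=Cam(viewer.snapshot('scene'));d=viewer.snapshot('wrist');W=Cam(d)
cv2.imwrite('pics/w7.png',cv2.resize(d['color'][270:420,200:440,::-1],None,fx=3,fy=3,interpolation=cv2.INTER_CUBIC))
q=[.5725,-.163,.165]
for wp,sp in [((265,294),(185,212.5)),((380,294),(161.3,223.3))]:
    P0=np.r_[observe()['eef_pos'][:2],.03]
    o=least_squares(lambda P:np.r_[W.proj(P)[0]-wp,S.proj(P)[0]-sp],P0)
    a=o.x-np.array([.5725,-.163,0]);c,k=np.cos(.165),np.sin(.165)
    print(o.x,o.fun,c*a[0]+k*a[1],-k*a[0]+c*a[1])
E
```

```text
[ 0.4454519  -0.15558538  0.04910812] [-0.02690449  0.00290473 -0.10216149  0.07213947] -0.12410471345540017 0.028181864616951987
[ 0.45284538 -0.20474221  0.04755257] [0.03459973 0.03489062 0.20365488 0.08097849] -0.12488576938256836 -0.02152172687911262
```

View pics/w7.png

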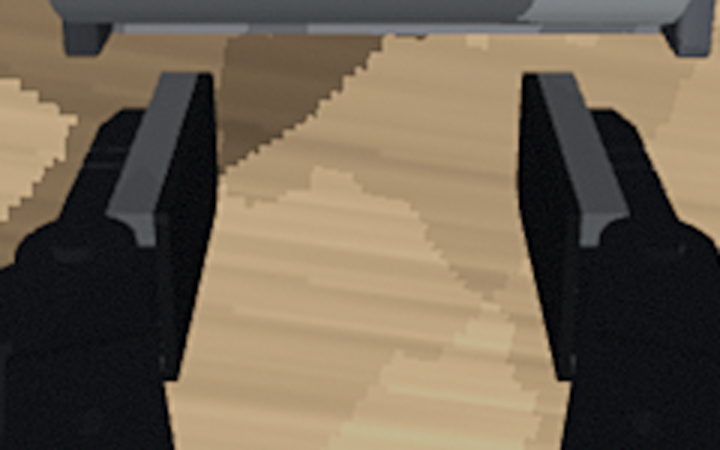

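Request:
{"name": "move_arm", "arguments": {"rows": [{"jaw": 0,"dx": 0,"dy": 0,"dz": -3,"wx": 0,"wy": 0,"wz": 0},{"jaw": 0,"dx": 0,"dy": 0,"dz": -2,"wx": 0,"wy": 0,"wz": 0},{"jaw": 0,"dx": 0,"dy": 0,"dz": -1,"wx": 0,"wy": 0,"wz": 0},{"jaw": 0,"dx": 0,"dy": 0,"dz": 0,"wx": 0,"wy": 0,"wz": 0}]}}

```text
time: 5.93
eef_pos: [0.4442, -0.1812, 0.0174]
tool_rot: [0.457, 0.54, -0.457, 0.539]
ft_force: [-0.4, -0.3, 0.3]
gripper_width: 0.0429
```

```bash
python3 - <<'E'
from h import *
from workcell import observe,viewer
s=observe();print(s['eef_pos'],s['ft_force'])
d=viewer.snapshot('scene');cv2.imwrite('pics/s8.png',cv2.resize(d['color'][170:270,125:225,::-1],None,fx=6,fy=6,interpolation=cv2.INTER_CUBIC))
E
```

```text
[ 0.44418989 -0.18121569  0.0173572 ] [-0.37032142 -0.2871491   0.29549868]
```

View pics/s8.png

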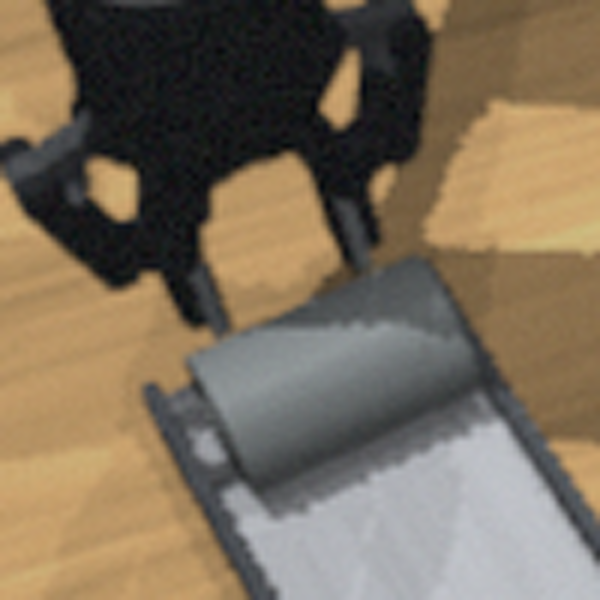

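Request:
{"name": "move_arm", "arguments": {"rows": [{"jaw": 0,"dx": 0,"dy": 0,"dz": -3,"wx": 0,"wy": 0,"wz": 0},{"jaw": 0,"dx": 0,"dy": 0,"dz": -3,"wx": 0,"wy": 0,"wz": 0},{"jaw": 0,"dx": 0,"dy": 0,"dz": 0,"wx": 0,"wy": 0,"wz": 0}]}}

```text
time: 6.23
eef_pos: [0.444, -0.1812, 0.0111]
tool_rot: [0.457, 0.54, -0.457, 0.539]
ft_force: [0.9, 0.5, 0.4]
gripper_width: 0.0427
```

Request:
{"name": "move_arm", "arguments": {"rows": [{"jaw": 0,"dx": 1.5,"dy": 0.2,"dz": 0,"wx": 0,"wy": 0,"wz": 0},{"jaw": 0,"dx": 1.5,"dy": 0.3,"dz": 0,"wx": 0,"wy": 0,"wz": 0},{"jaw": 0,"dx": 1.5,"dy": 0.2,"dz": 0,"wx": 0,"wy": 0,"wz": 0},{"jaw": 0,"dx": 1.5,"dy": 0.3,"dz": 0,"wx": 0,"wy": 0,"wz": 0}]}}

```text
time: 6.57
eef_pos: [0.4494, -0.1804, 0.0117]
tool_rot: [0.456, 0.54, -0.457, 0.539]
ft_force: [-6.1, -1.4, 3.0]
gripper_width: 0.0426
```

```bash
python3 look.py 9 wrist
```

```text
6.5667 [ 0.44943479 -0.18039681  0.01168583] 0.04263037143548977 [-6.10078396 -1.35093451  3.04566921]
[[-0.003, 0.986, 0.165], [0.0, 0.165, -0.986], [-1.0, -0.003, -0.001]]
tcp in ramp mm -124.25124929892432 3.0532140298859014
```

View pics/wrist_9.png

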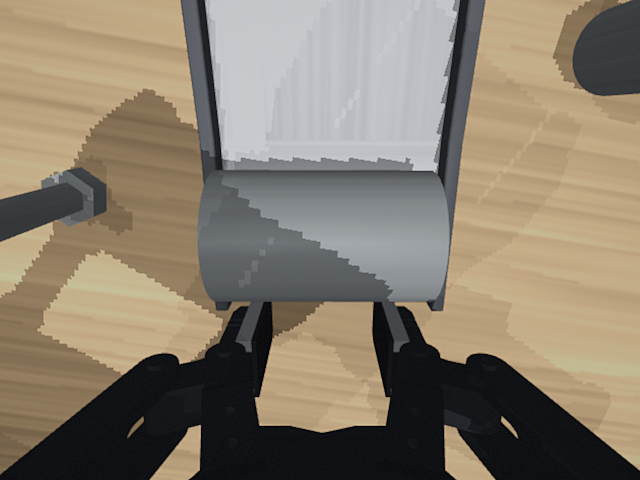

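Request:
{"name": "move_arm", "arguments": {"rows": [{"jaw": 0,"dx": 1.5,"dy": 0.2,"dz": 0,"wx": 0,"wy": 0,"wz": 0},{"jaw": 0,"dx": 1.5,"dy": 0.3,"dz": 0,"wx": 0,"wy": 0,"wz": 0},{"jaw": 0,"dx": 1.5,"dy": 0.2,"dz": 0,"wx": 0,"wy": 0,"wz": 0},{"jaw": 0,"dx": 1.5,"dy": 0.3,"dz": 0,"wx": 0,"wy": 0,"wz": 0}]}}

```text
time: 6.95
eef_pos: [0.4576, -0.1795, 0.0121]
tool_rot: [0.457, 0.539, -0.457, 0.54]
ft_force: [-0.2, -0.6, -0.3]
gripper_width: 0.0429
```

```bash
python3 look.py 10 wrist
```

```text
6.95 [ 0.45757703 -0.17947586  0.01205438] 0.04286513056990278 [-0.19924206 -0.64935051 -0.25834989]
[[0.002, 0.986, 0.165], [-0.0, 0.165, -0.986], [-1.0, 0.002, 0.001]]
tcp in ramp mm -116.06832262387238 2.624270251767671
```

View pics/wrist_10.png

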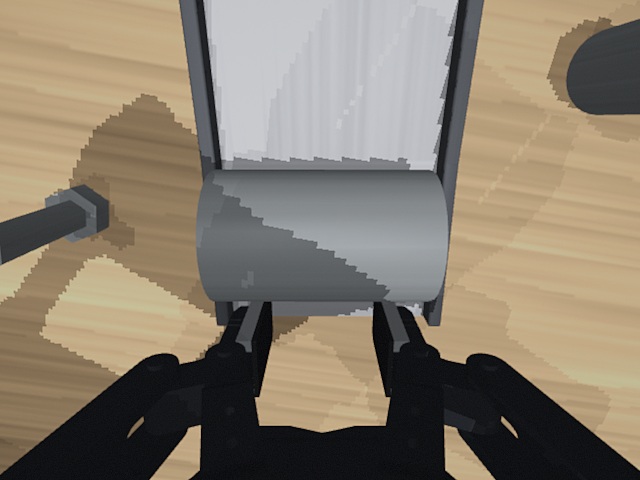

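Request:
{"name": "move_arm", "arguments": {"rows": [{"jaw": 0,"dx": 2,"dy": 0.4,"dz": 0,"wx": 0,"wy": 0,"wz": 0},{"jaw": 0,"dx": 2,"dy": 0.3,"dz": 0,"wx": 0,"wy": 0,"wz": 0},{"jaw": 0,"dx": 2,"dy": 0.4,"dz": 0,"wx": 0,"wy": 0,"wz": 0},{"jaw": 0,"dx": 2,"dy": 0.3,"dz": 0,"wx": 0,"wy": 0,"wz": 0},{"jaw": 0,"dx": 2,"dy": 0.4,"dz": 0,"wx": 0,"wy": 0,"wz": 0},{"jaw": 0,"dx": 2,"dy": 0.3,"dz": 0,"wx": 0,"wy": 0,"wz": 0},{"jaw": 0,"dx": 2,"dy": 0.4,"dz": 0,"wx": 0,"wy": 0,"wz": 0},{"jaw": 0,"dx": 2,"dy": 0.3,"dz": 0,"wx": 0,"wy": 0,"wz": 0}]}}

```text
time: 7.67
eef_pos: [0.4727, -0.1765, 0.0118]
tool_rot: [0.457, 0.54, -0.457, 0.54]
ft_force: [-0.6, -0.1, 0.4]
gripper_width: 0.0427
```

```bash
python3 look.py 11 wrist
```

```text
7.6667 [ 0.4726781  -0.17654317  0.01175072] 0.04265356991412936 [-0.56907429 -0.11345209  0.38711241]
[[-0.0, 0.986, 0.165], [0.0, 0.165, -0.986], [-1.0, -0.0, -0.0]]
tcp in ramp mm -100.69064770529472 3.0367467178201974
```

View pics/wrist_11.png

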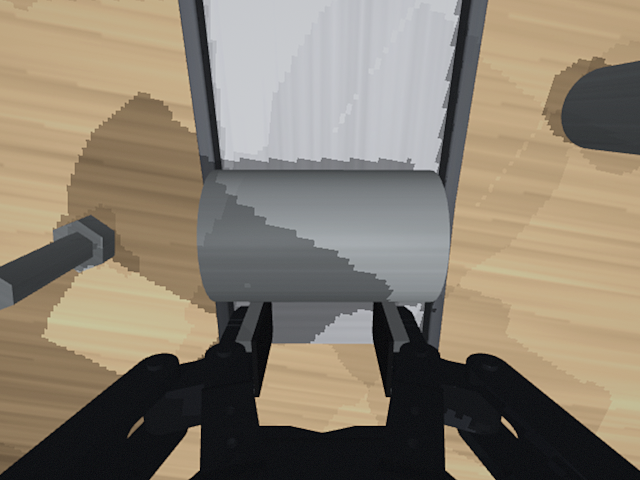

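Request:
{"name": "move_arm", "arguments": {"rows": [{"jaw": 0,"dx": 2,"dy": 0.3,"dz": 0,"wx": 0,"wy": 0,"wz": 0},{"jaw": 0,"dx": 2.5,"dy": 0.4,"dz": 0,"wx": 0,"wy": 0,"wz": 0},{"jaw": 0,"dx": 2.5,"dy": 0.4,"dz": 0,"wx": 0,"wy": 0,"wz": 0},{"jaw": 0,"dx": 2.5,"dy": 0.4,"dz": 0,"wx": 0,"wy": 0,"wz": 0},{"jaw": 0,"dx": 2.5,"dy": 0.4,"dz": 0.1,"wx": 0,"wy": 0,"wz": 0},{"jaw": 0,"dx": 2.5,"dy": 0.4,"dz": 0.3,"wx": 0,"wy": 0,"wz": 0},{"jaw": 0,"dx": 2.5,"dy": 0.3,"dz": 0.3,"wx": 0,"wy": 0,"wz": 0},{"jaw": 0,"dx": 2.5,"dy": 0.3,"dz": 0.3,"wx": 0,"wy": 0,"wz": 0}]}}

```text
time: 8.38
eef_pos: [0.4919, -0.1736, 0.0127]
tool_rot: [0.457, 0.54, -0.457, 0.539]
ft_force: [-2.0, -1.5, 0.8]
gripper_width: 0.0425
```

Request:
{"name": "move_arm", "arguments": {"rows": [{"jaw": 0,"dx": 2.5,"dy": 0.4,"dz": 0.3,"wx": 0,"wy": 0,"wz": 0},{"jaw": 0,"dx": 2.5,"dy": 0.4,"dz": 0.3,"wx": 0,"wy": 0,"wz": 0},{"jaw": 0,"dx": 2.5,"dy": 0.4,"dz": 0.3,"wx": 0,"wy": 0,"wz": 0},{"jaw": 0,"dx": 2.5,"dy": 0.4,"dz": 0.3,"wx": 0,"wy": 0,"wz": 0},{"jaw": 0,"dx": 2.5,"dy": 0.4,"dz": 0.3,"wx": 0,"wy": 0,"wz": 0},{"jaw": 0,"dx": 2.5,"dy": 0.4,"dz": 0.3,"wx": 0,"wy": 0,"wz": 0},{"jaw": 0,"dx": 2.5,"dy": 0.4,"dz": 0.3,"wx": 0,"wy": 0,"wz": 0},{"jaw": 0,"dx": 2.5,"dy": 0.4,"dz": 0.3,"wx": 0,"wy": 0,"wz": 0}]}}

```text
time: 9.05
eef_pos: [0.5123, -0.1705, 0.0152]
tool_rot: [0.457, 0.54, -0.457, 0.54]
ft_force: [-2.1, -1.0, 0.6]
gripper_width: 0.0426
```

```bash
python3 look.py 12 wrist scene
```

```text
9.05 [ 0.51226004 -0.17045846  0.01522815] 0.042643822915360036 [-2.11550048 -0.95094911  0.55581777]
[[0.0, 0.986, 0.165], [-0.0, 0.165, -0.986], [-1.0, 0.0, 0.0]]
tcp in ramp mm -60.646873209208195 2.5373971889331846
```

View pics/wrist_12.png

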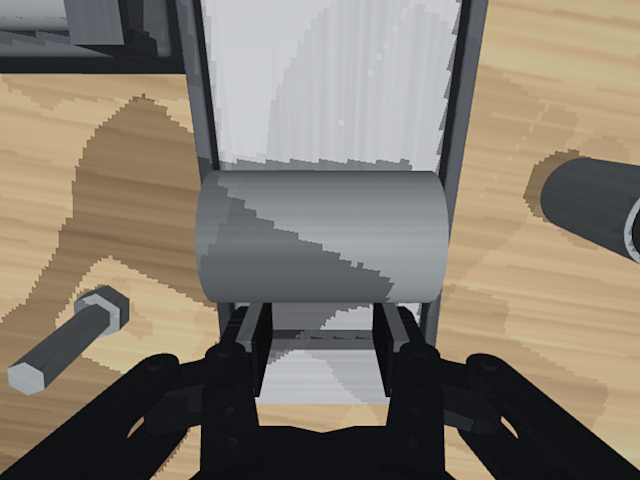

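View pics/scene_12.png

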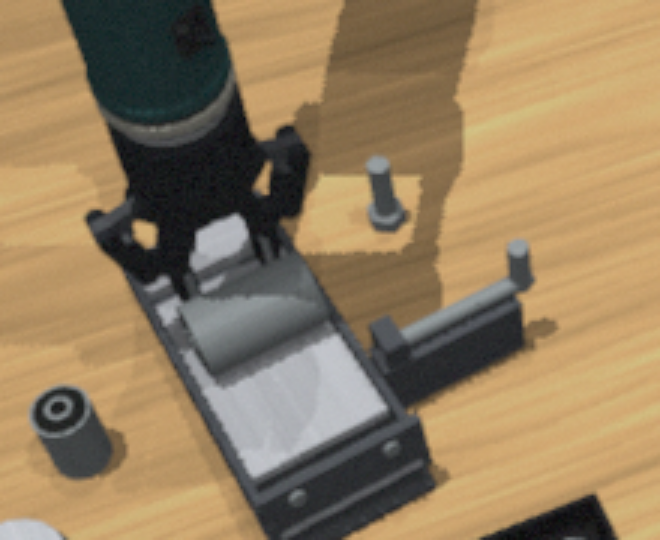

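Request:
{"name": "move_arm", "arguments": {"rows": [{"jaw": 0,"dx": 2.5,"dy": 0.4,"dz": 0.3,"wx": 0,"wy": 0,"wz": 0},{"jaw": 0,"dx": 2.5,"dy": 0.4,"dz": 0.3,"wx": 0,"wy": 0,"wz": 0},{"jaw": 0,"dx": 2.5,"dy": 0.4,"dz": 0.3,"wx": 0,"wy": 0,"wz": 0},{"jaw": 0,"dx": 2.5,"dy": 0.4,"dz": 0.3,"wx": 0,"wy": 0,"wz": 0},{"jaw": 0,"dx": 2.5,"dy": 0.4,"dz": 0.3,"wx": 0,"wy": 0,"wz": 0},{"jaw": 0,"dx": 2.5,"dy": 0.4,"dz": 0.3,"wx": 0,"wy": 0,"wz": 0},{"jaw": 0,"dx": 2.5,"dy": 0.4,"dz": 0.3,"wx": 0,"wy": 0,"wz": 0},{"jaw": 0,"dx": 2.5,"dy": 0.4,"dz": 0.3,"wx": 0,"wy": 0,"wz": 0}]}}

```text
time: 9.82
eef_pos: [0.5323, -0.1673, 0.0176]
tool_rot: [0.457, 0.54, -0.457, 0.54]
ft_force: [-2.1, -0.3, -0.4]
gripper_width: 0.0428
```

Request:
{"name": "move_arm", "arguments": {"rows": [{"jaw": 0,"dx": 2.5,"dy": 0.4,"dz": 0.3,"wx": 0,"wy": 0,"wz": 0},{"jaw": 0,"dx": 2.5,"dy": 0.4,"dz": 0.3,"wx": 0,"wy": 0,"wz": 0},{"jaw": 0,"dx": 2.5,"dy": 0.4,"dz": 0.3,"wx": 0,"wy": 0,"wz": 0},{"jaw": 0,"dx": 2.5,"dy": 0.4,"dz": 0.3,"wx": 0,"wy": 0,"wz": 0},{"jaw": 0,"dx": 2.5,"dy": 0.4,"dz": 0.3,"wx": 0,"wy": 0,"wz": 0},{"jaw": 0,"dx": 2.5,"dy": 0.4,"dz": 0.3,"wx": 0,"wy": 0,"wz": 0},{"jaw": 0,"dx": 2.5,"dy": 0.4,"dz": 0.3,"wx": 0,"wy": 0,"wz": 0},{"jaw": 0,"dx": 2.5,"dy": 0.4,"dz": 0.3,"wx": 0,"wy": 0,"wz": 0}]}}

```text
time: 10.48
eef_pos: [0.5522, -0.164, 0.02]
tool_rot: [0.457, 0.54, -0.457, 0.54]
ft_force: [-2.3, -1.2, 1.3]
gripper_width: 0.0426
```

```bash
python3 look.py 13 wrist
```

```text
10.4833 [ 0.55221053 -0.16403245  0.01997133] 0.04256938310202895 [-2.26113797 -1.15545731  1.34862441]
[[-0.0, 0.986, 0.165], [0.0, 0.165, -0.986], [-1.0, -0.0, -0.0]]
tcp in ramp mm -20.183488707977567 2.3141620636891322
```

View pics/wrist_13.png

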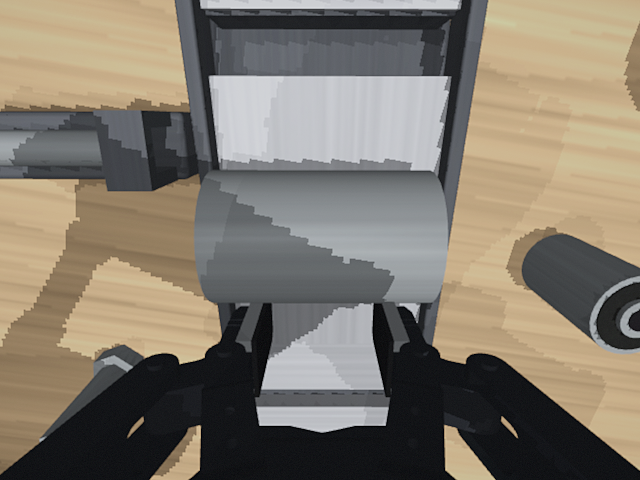

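Request:
{"name": "move_arm", "arguments": {"rows": [{"jaw": 0,"dx": 2.5,"dy": 0.4,"dz": 0.3,"wx": 0,"wy": 0,"wz": 0},{"jaw": 0,"dx": 2.5,"dy": 0.4,"dz": 0.3,"wx": 0,"wy": 0,"wz": 0},{"jaw": 0,"dx": 2.5,"dy": 0.4,"dz": 0.3,"wx": 0,"wy": 0,"wz": 0},{"jaw": 0,"dx": 2.5,"dy": 0.4,"dz": 0.3,"wx": 0,"wy": 0,"wz": 0},{"jaw": 0,"dx": 2.5,"dy": 0.4,"dz": 0.3,"wx": 0,"wy": 0,"wz": 0},{"jaw": 0,"dx": 2.5,"dy": 0.4,"dz": 0.3,"wx": 0,"wy": 0,"wz": 0},{"jaw": 0,"dx": 2.5,"dy": 0.4,"dz": 0.3,"wx": 0,"wy": 0,"wz": 0},{"jaw": 0,"dx": 2.5,"dy": 0.4,"dz": 0.3,"wx": 0,"wy": 0,"wz": 0}]}}

```text
time: 11.2
eef_pos: [0.5722, -0.1608, 0.0224]
tool_rot: [0.457, 0.54, -0.457, 0.54]
ft_force: [-2.2, -0.6, 1.1]
gripper_width: 0.0423
```

Request:
{"name": "move_arm", "arguments": {"rows": [{"jaw": 0,"dx": 2.5,"dy": 0.4,"dz": 0.3,"wx": 0,"wy": 0,"wz": 0},{"jaw": 0,"dx": 2.5,"dy": 0.4,"dz": 0.3,"wx": 0,"wy": 0,"wz": 0},{"jaw": 0,"dx": 2.5,"dy": 0.4,"dz": 0.3,"wx": 0,"wy": 0,"wz": 0},{"jaw": 0,"dx": 2.5,"dy": 0.4,"dz": 0.3,"wx": 0,"wy": 0,"wz": 0},{"jaw": 0,"dx": 2.5,"dy": 0.4,"dz": 0.3,"wx": 0,"wy": 0,"wz": 0},{"jaw": 0,"dx": 2.5,"dy": 0.4,"dz": 0.3,"wx": 0,"wy": 0,"wz": 0},{"jaw": 0,"dx": 2.5,"dy": 0.4,"dz": 0.3,"wx": 0,"wy": 0,"wz": 0},{"jaw": 0,"dx": 2,"dy": 0.3,"dz": 0.3,"wx": 0,"wy": 0,"wz": 0}]}}

```text
time: 11.87
eef_pos: [0.5919, -0.1577, 0.0248]
tool_rot: [0.457, 0.54, -0.457, 0.54]
ft_force: [-1.7, -1.0, 1.5]
gripper_width: 0.0426
```

```bash
python3 look.py 14 wrist scene
```

```text
11.8667 [ 0.59187714 -0.15773562  0.02482763] 0.04256311554596376 [-1.74256966 -1.02775012  1.49221005]
[[0.0, 0.986, 0.165], [-0.0, 0.165, -0.986], [-1.0, 0.0, 0.0]]
tcp in ramp mm 19.9786560123081 2.0101434201128447
```

View pics/wrist_14.png

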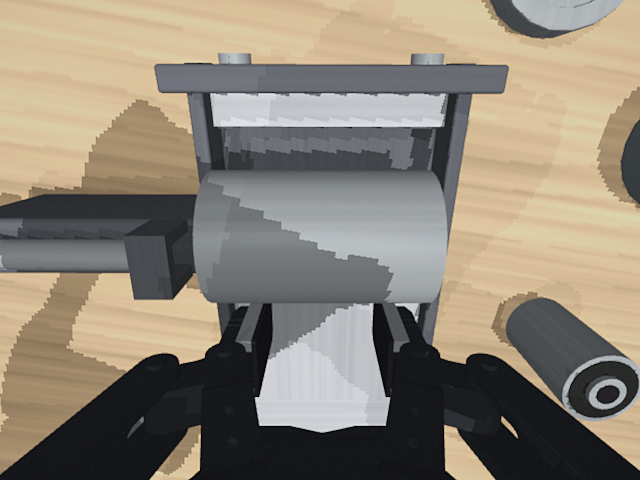

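View pics/scene_14.png

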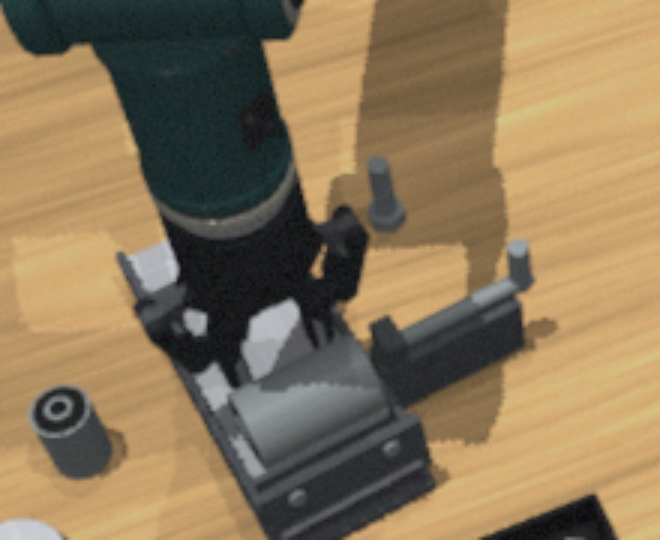

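```bash
python3 - <<'E'
from h import *
from workcell import viewer
S=Cam(viewer.snapshot('scene'))
def inter(cam,px,x0,th=.165):
    d=cam.R@np.linalg.inv(cam.K)@np.r_[px,1];n=np.array([np.cos(th),np.sin(th),0])
    p=cam.p+d*(n@(x0-cam.p))/(n@d);a=p-x0;return (-n[1]*a[0]+n[0]*a[1])*1e3,(p[2]-x0[2])*1e3
x0=np.array([.4442,-.1812,.0174])
for off in(-.012,0,.012):
  n=np.array([np.cos(.165),np.sin(.165),0])
  for px in[(360,265),(378,245),(345,150),(395,160),(415,155),(430,90),(430,40),(345,10),(30,180),(120,280),(200,325)]:
    print(off,px,np.round(inter(S,(125+px[0]/6,170+px[1]/6),x0+off*n)))
E
```

```text
-0.012 (360, 265) [28.  5.]
-0.012 (378, 245) [35. 11.]
-0.012 (345, 150) [34. 63.]
-0.012 (395, 160) [49. 48.]
-0.012 (415, 155) [56. 46.]
-0.012 (430, 90) [67. 73.]
-0.012 (430, 40) [71. 95.]
-0.012 (345, 10) [ 47. 123.]
-0.012 (30, 180) [-60. 109.]
-0.012 (120, 280) [-47.  49.]
-0.012 (200, 325) [-29.  11.]
0 (360, 265) [25. 20.]
0 (378, 245) [33. 26.]
0 (345, 150) [32. 77.]
0 (395, 160) [46. 62.]
0 (415, 155) [53. 60.]
0 (430, 90) [64. 87.]
0 (430, 40) [ 68. 108.]
0 (345, 10) [ 44. 136.]
0 (30, 180) [-61. 122.]
0 (120, 280) [-48.  63.]
0 (200, 325) [-30.  26.]
0.012 (360, 265) [23. 35.]
0.012 (378, 245) [31. 41.]
0.012 (345, 150) [29. 91.]
0.012 (395, 160) [44. 76.]
0.012 (415, 155) [50. 75.]
0.012 (430, 90) [ 61. 100.]
0.012 (430, 40) [ 65. 122.]
0.012 (345, 10) [ 42. 149.]
0.012 (30, 180) [-62. 135.]
0.012 (120, 280) [-49.  77.]
0.012 (200, 325) [-32.  41.]
```

Request:
{"name": "move_arm", "arguments": {"rows": [{"jaw": 0,"dx": 2,"dy": 0.3,"dz": 0.3,"wx": 0,"wy": 0,"wz": 0},{"jaw": 0,"dx": 2,"dy": 0.3,"dz": 0.3,"wx": 0,"wy": 0,"wz": 0},{"jaw": 0,"dx": 2,"dy": 0.3,"dz": 0.3,"wx": 0,"wy": 0,"wz": 0},{"jaw": 0,"dx": 1.5,"dy": 0.2,"dz": 0.2,"wx": 0,"wy": 0,"wz": 0},{"jaw": 0,"dx": 1.5,"dy": 0.2,"dz": 0.2,"wx": 0,"wy": 0,"wz": 0},{"jaw": 0,"dx": 1.5,"dy": 0.2,"dz": 0.2,"wx": 0,"wy": 0,"wz": 0}]}}

```text
time: 12.52
eef_pos: [0.6021, -0.1563, 0.0263]
tool_rot: [0.457, 0.54, -0.457, 0.54]
ft_force: [-2.2, -0.4, 1.5]
gripper_width: 0.0427
```

```bash
python3 look.py 15 wrist scene
```

```text
12.5167 [ 0.60209411 -0.15628748  0.02631826] 0.04268034071659806 [-2.1663226  -0.39776227  1.51650348]
[[-0.0, 0.986, 0.165], [-0.0, 0.165, -0.986], [-1.0, -0.0, -0.0]]
tcp in ramp mm 30.294722826252773 1.7604464085607068
```

View pics/wrist_15.png

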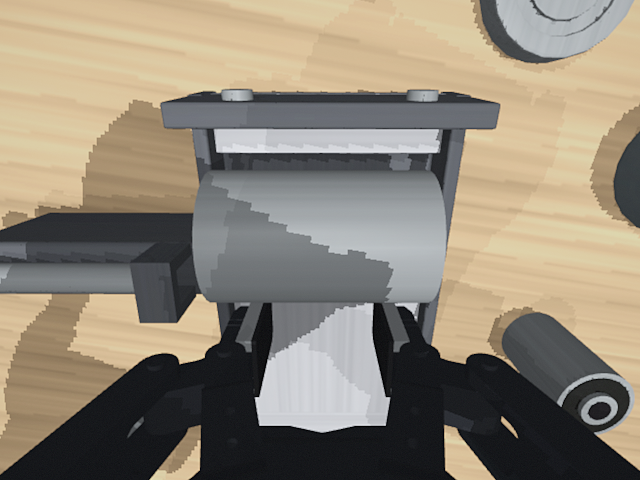

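View pics/scene_15.png

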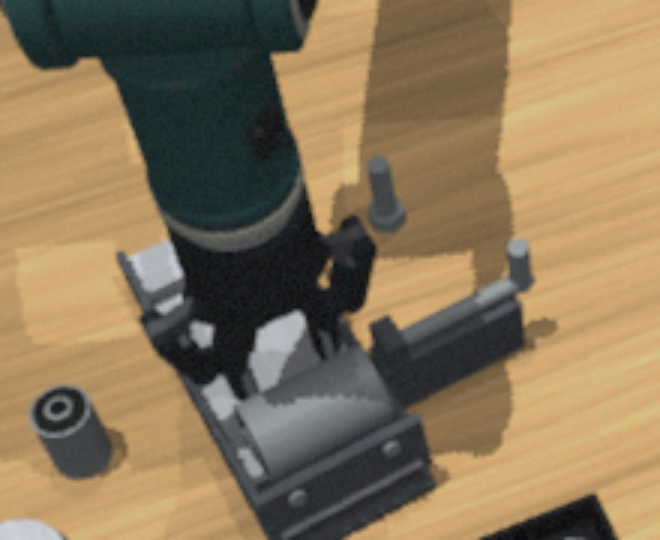

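Request:
{"name": "move_arm", "arguments": {"rows": [{"jaw": 0,"dx": 1.5,"dy": 0.2,"dz": 0.2,"wx": 0,"wy": 0,"wz": 0},{"jaw": 0,"dx": 1.5,"dy": 0.2,"dz": 0.2,"wx": 0,"wy": 0,"wz": 0},{"jaw": 0,"dx": 1.5,"dy": 0.2,"dz": 0.2,"wx": 0,"wy": 0,"wz": 0},{"jaw": 0,"dx": 1.5,"dy": 0.2,"dz": 0,"wx": 0,"wy": 0,"wz": 0},{"jaw": 0,"dx": 1.5,"dy": 0.2,"dz": 0,"wx": 0,"wy": 0,"wz": 0}]}}

```text
time: 13.03
eef_pos: [0.6102, -0.1553, 0.027]
tool_rot: [0.457, 0.539, -0.457, 0.54]
ft_force: [-0.3, 0.4, -0.7]
gripper_width: 0.0428
```

```bash
python3 look.py 16 wrist
```

```text
13.0333 [ 0.61019457 -0.15528367  0.02701009] 0.04279661228326536 [-0.33293846  0.38362128 -0.73159095]
[[0.001, 0.986, 0.165], [-0.0, 0.165, -0.986], [-1.0, 0.001, 0.0]]
tcp in ramp mm 38.450041828874106 1.4201098636238176
```

View pics/wrist_16.png

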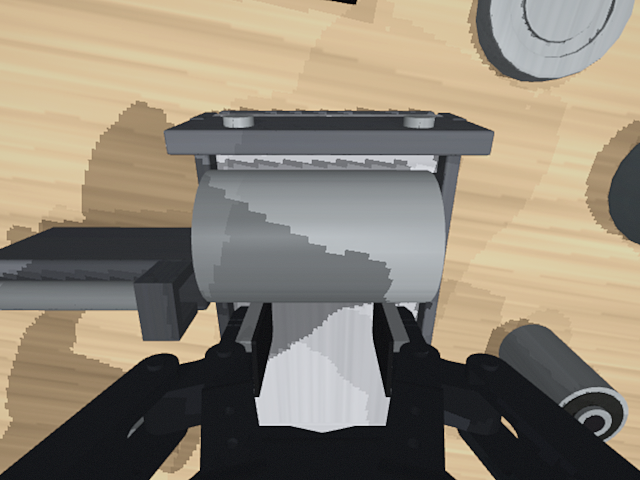

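Request:
{"name": "move_arm", "arguments": {"rows": [{"jaw": 0,"dx": 1,"dy": 0.2,"dz": 0,"wx": 0,"wy": 0,"wz": 0},{"jaw": 0,"dx": 1,"dy": 0.2,"dz": 0,"wx": 0,"wy": 0,"wz": 0},{"jaw": 0,"dx": 1,"dy": 0.1,"dz": 0,"wx": 0,"wy": 0,"wz": 0}]}}

```text
time: 13.33
eef_pos: [0.6128, -0.1547, 0.0269]
tool_rot: [0.457, 0.54, -0.457, 0.54]
ft_force: [0.4, -0.1, 0.0]
gripper_width: 0.0426
```

```bash
python3 look.py 17 wrist
```

```text
13.3333 [ 0.61279645 -0.15472062  0.02693248] 0.04260935295592216 [ 0.36080584 -0.06429016  0.006812  ]
[[0.0, 0.986, 0.165], [0.0, 0.165, -0.986], [-1.0, 0.0, 0.0]]
tcp in ramp mm 41.10907064815634 1.548149943096296
```

View pics/wrist_17.png

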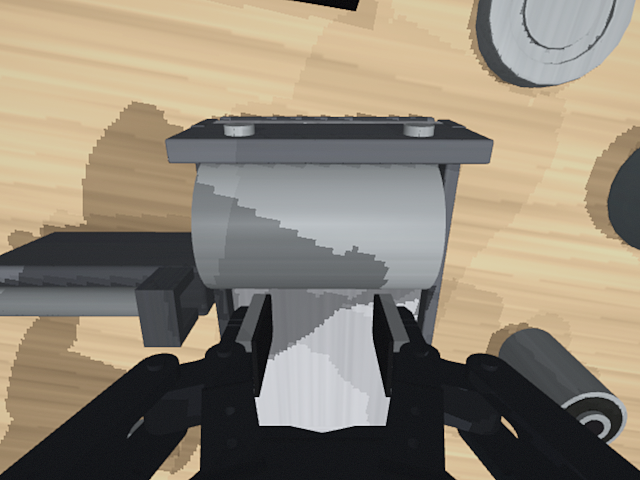

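Request:
{"name": "move_arm", "arguments": {"rows": [{"jaw": 0,"dx": 0,"dy": 0,"dz": 0,"wx": 0,"wy": 0,"wz": 0},{"jaw": 0,"dx": 0,"dy": 0,"dz": 0,"wx": 0,"wy": 0,"wz": 0},{"jaw": 0,"dx": 0,"dy": 0,"dz": 0,"wx": 0,"wy": 0,"wz": 0}]}}

```text
time: 13.63
eef_pos: [0.6124, -0.1548, 0.0268]
tool_rot: [0.457, 0.54, -0.457, 0.54]
ft_force: [-0.3, 0.8, 0.6]
gripper_width: 0.0428
```

```bash
python3 look.py 18 wrist scene; python3 - <<'E'
from h import *
from workcell import viewer
W=Cam(viewer.snapshot('wrist'));q=[.5725,-.163,.165]
for x,z in((.081,.059),(.076,.060),(.072,.062)):
    P=[(x+.025*np.cos(a),0,z+.025*np.sin(a)) for a in np.linspace(0,6.28,60)];v=W.proj(ramp2w(q,P))[:,1];print(x,v.min(),v.max())
E
```

```text
13.6333 [ 0.6124287  -0.15480805  0.02683098] 0.042842475291353405 [-0.32855337  0.77324325  0.58154836]
[[-0.0, 0.986, 0.165], [0.0, 0.165, -0.986], [-1.0, -0.0, -0.0]]
tcp in ramp mm 40.731948329226945 1.5223094680222766
0.081 152.5678820521663 284.8801024195853
0.076 166.54697742668597 298.19926050277775
0.072 178.14642208611573 310.3504947360201
```

View pics/wrist_18.png

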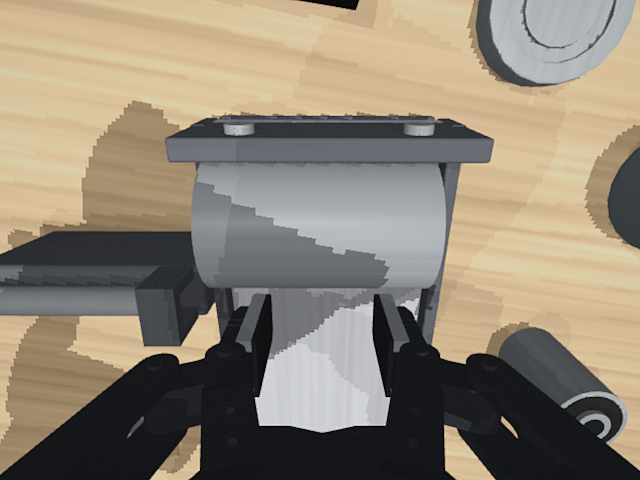

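Request:
{"name": "move_arm", "arguments": {"rows": [{"jaw": 0,"dx": -2,"dy": -0.3,"dz": 0,"wx": 0,"wy": 0,"wz": 0},{"jaw": 0,"dx": -4,"dy": -0.7,"dz": 0,"wx": 0,"wy": 0,"wz": 0},{"jaw": 0,"dx": -8,"dy": -1.3,"dz": 0,"wx": 0,"wy": 0,"wz": 0},{"jaw": 0,"dx": -8,"dy": -1.3,"dz": 0,"wx": 0,"wy": 0,"wz": 0},{"jaw": 0,"dx": -8,"dy": -1.3,"dz": 10,"wx": 0,"wy": 0,"wz": 0},{"jaw": 0,"dx": 0,"dy": 0,"dz": 25,"wx": 0,"wy": 0,"wz": 0},{"jaw": 0,"dx": 0,"dy": 0,"dz": 35,"wx": 0,"wy": 0,"wz": 0},{"jaw": 0,"dx": 0,"dy": 0,"dz": 35,"wx": 0,"wy": 0,"wz": 0}]}}

```text
time: 14.45
eef_pos: [0.5802, -0.1595, 0.1323]
tool_rot: [0.457, 0.541, -0.457, 0.539]
ft_force: [1.0, -0.7, 0.5]
gripper_width: 0.0429
```

Request:
{"name": "move_arm", "arguments": {"rows": [{"jaw": 1,"dx": 0,"dy": 0,"dz": 30,"wx": 0,"wy": 0,"wz": 0},{"jaw": 1,"dx": 0,"dy": 10,"dz": 30,"wx": 0,"wy": 0,"wz": 0},{"jaw": 1,"dx": 0,"dy": 25,"dz": 10,"wx": 0,"wy": 0,"wz": 0},{"jaw": 1,"dx": 0,"dy": 30,"dz": 0,"wx": 0,"wy": 0,"wz": 0},{"jaw": 1,"dx": 0,"dy": 30,"dz": 0,"wx": 0,"wy": 0,"wz": 0},{"jaw": 1,"dx": 0,"dy": 15,"dz": 0,"wx": 0,"wy": 0,"wz": 0},{"jaw": 1,"dx": 0,"dy": 0,"dz": 0,"wx": 0,"wy": 0,"wz": 0},{"jaw": 1,"dx": 0,"dy": 0,"dz": 0,"wx": 0,"wy": 0,"wz": 0}]}}

```text
time: 15.12
eef_pos: [0.5818, -0.0494, 0.2025]
tool_rot: [0.456, 0.54, -0.457, 0.54]
ft_force: [-1.3, 0.3, 0.0]
gripper_width: -0.0002
```

```bash
python3 look.py 19 wrist scene top
```

```text
15.1167 [ 0.5818499  -0.04939971  0.202537  ] -0.0001592914086025452 [-1.31530337  0.26654248  0.02816148]
[[0.001, 0.986, 0.167], [-0.001, 0.167, -0.986], [-1.0, 0.0, 0.001]]
tcp in ramp mm 27.882021599876115 110.52166556939223
```

View pics/wrist_19.png

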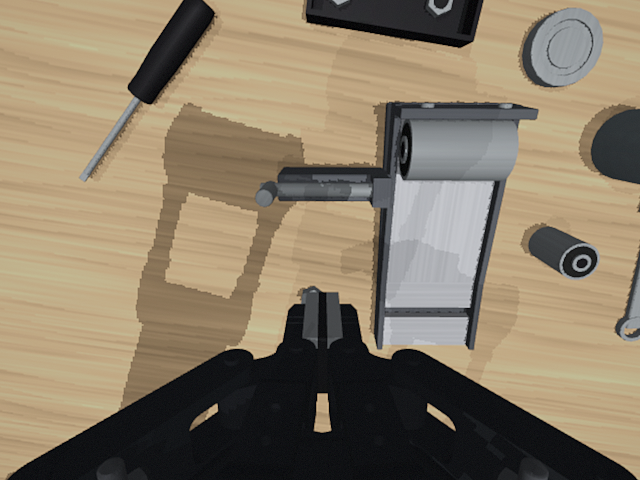

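View pics/scene_19.png

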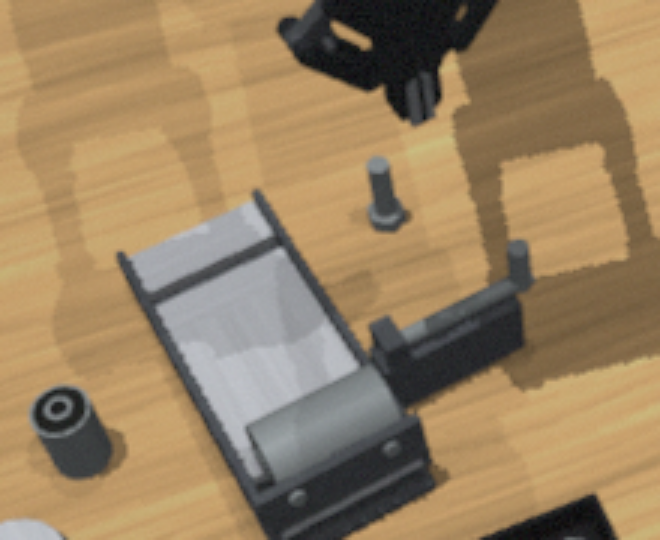

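```bash
python3 - <<'E'
from h import *
from workcell import viewer,observe
d=viewer.snapshot('wrist');W=Cam(d);S=Cam(viewer.snapshot('scene'))
q=[.5725,-.163,.165]
ray=W.R@np.linalg.inv(W.K)@np.r_[264,193.,1]
# pin top
p=W.p+ray*(.096-W.p[2])/ray[2];a=p-np.r_[q[:2],0];c,k=np.cos(.165),np.sin(.165)
print('pin',p,c*a[0]+k*a[1],-k*a[0]+c*a[1])
sp=(110+418/3,150+120/3);wp=(324,293)
o=least_squares(lambda P:np.r_[W.proj(P)[0]-wp,S.proj(P)[0]-sp],observe()['eef_pos']);print('tip',o.x,o.fun,observe()['eef_pos'])
cv2.imwrite('pics/w20.png',cv2.resize(d['color'][140:340,220:420,::-1],None,fx=3,fy=3,interpolation=cv2.INTER_CUBIC))
E
```

```text
pin [ 0.59800953 -0.00317304  0.096     ] 0.051415018734589236 0.15346625196558053
tip [ 0.58717667 -0.05020443  0.22624388] [0.10225991 0.12413355 0.5470151  0.2490333 ] [ 0.58232191 -0.05085601  0.20187253]
```

View pics/w20.png

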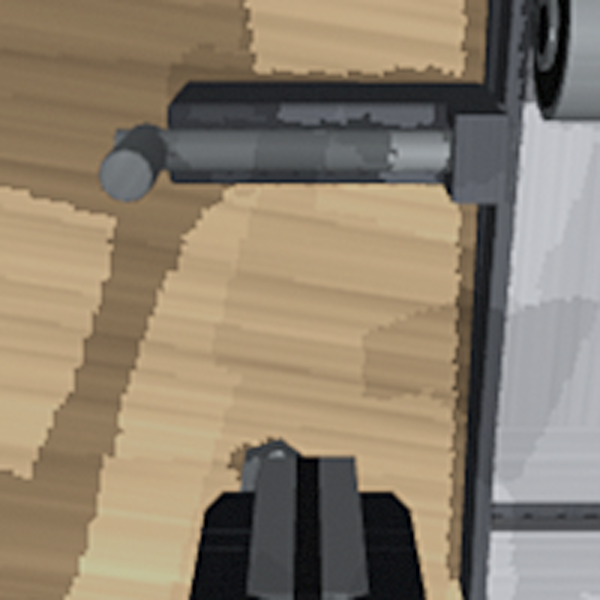

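Request:
{"name": "move_arm", "arguments": {"rows": [{"jaw": 1,"dx": 1,"dy": 20,"dz": 0,"wx": 0,"wy": 0,"wz": 0},{"jaw": 1,"dx": 2,"dy": 30,"dz": 0,"wx": 0,"wy": 0,"wz": 0},{"jaw": 1,"dx": 2,"dy": 30,"dz": 0,"wx": 0,"wy": 0,"wz": 0},{"jaw": 1,"dx": 2,"dy": 13,"dz": -10,"wx": 0,"wy": 0,"wz": 0},{"jaw": 1,"dx": 0,"dy": 0,"dz": -25,"wx": 0,"wy": 0,"wz": 0},{"jaw": 1,"dx": 0,"dy": 0,"dz": -25,"wx": 0,"wy": 0,"wz": 0},{"jaw": 1,"dx": 0,"dy": 0,"dz": -10,"wx": 0,"wy": 0,"wz": 0},{"jaw": 1,"dx": 0,"dy": 0,"dz": 0,"wx": 0,"wy": 0,"wz": 0}]}}

```text
time: 16.03
eef_pos: [0.5864, 0.0425, 0.1277]
tool_rot: [0.455, 0.541, -0.459, 0.538]
ft_force: [-0.7, 0.0, -0.3]
gripper_width: 0.0002
```

```bash
python3 look.py 21 wrist scene
```

```text
16.0333 [0.58642018 0.04252155 0.12765782] 0.00015482795260543137 [-0.72892005  0.00831771 -0.28378545]
[[-0.008, 0.986, 0.164], [-0.001, 0.164, -0.986], [-1.0, -0.008, -0.001]]
tcp in ramp mm 47.488513147863664 200.44380940185522
```

View pics/wrist_21.png

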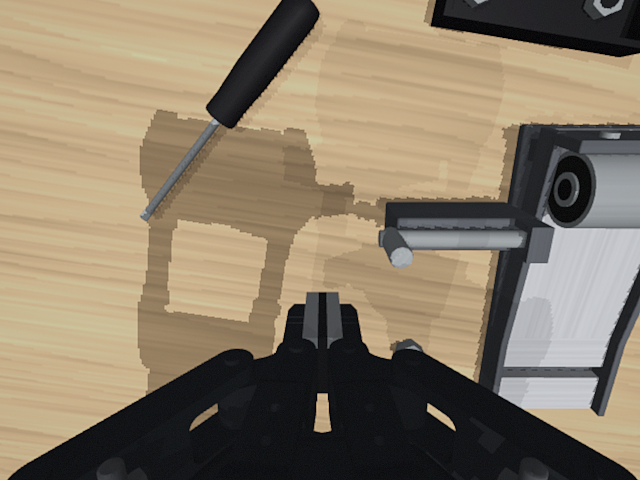

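View pics/scene_21.png

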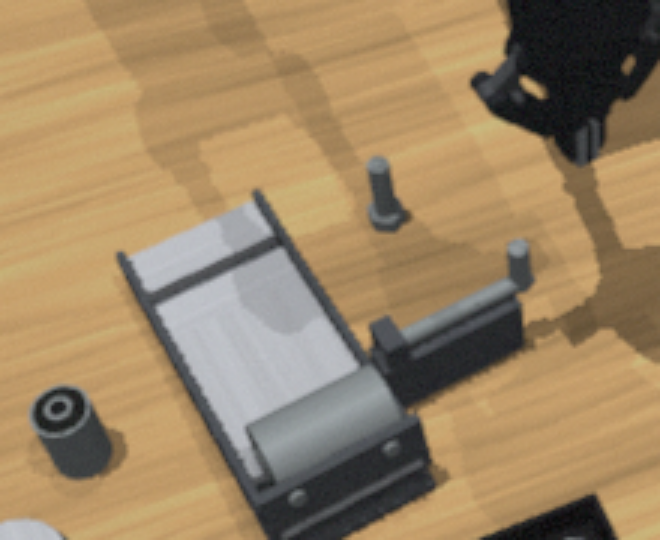

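Request:
{"name": "move_arm", "arguments": {"rows": [{"jaw": 1,"dx": 1,"dy": 0,"dz": -15,"wx": 0,"wy": 0,"wz": 0},{"jaw": 1,"dx": 1,"dy": 0,"dz": -20,"wx": 0,"wy": 0,"wz": 0},{"jaw": 1,"dx": 0,"dy": 0,"dz": -15,"wx": 0,"wy": 0,"wz": 0},{"jaw": 1,"dx": 0,"dy": 0,"dz": 0,"wx": 0,"wy": 0,"wz": 0},{"jaw": 1,"dx": 0,"dy": 0,"dz": 0,"wx": 0,"wy": 0,"wz": 0}]}}

```text
time: 16.55
eef_pos: [0.592, 0.0429, 0.0827]
tool_rot: [0.457, 0.539, -0.457, 0.54]
ft_force: [0.1, 0.0, 0.3]
gripper_width: -0.0001
```

```bash
python3 look.py 22 wrist scene
```

```text
16.55 [0.59197482 0.04288469 0.08273934] -5.1899823299338845e-05 [0.08845782 0.00436826 0.25821847]
[[0.0, 0.986, 0.164], [-0.0, 0.164, -0.986], [-1.0, 0.0, 0.0]]
tcp in ramp mm 53.0273548698922 199.8896510522759
```

View pics/wrist_22.png

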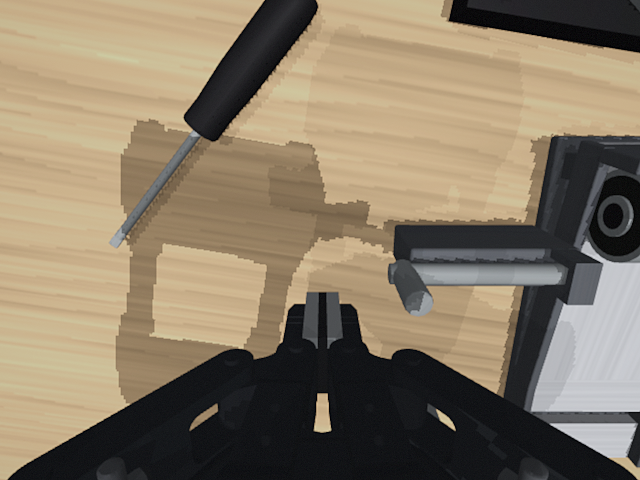

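View pics/scene_22.png

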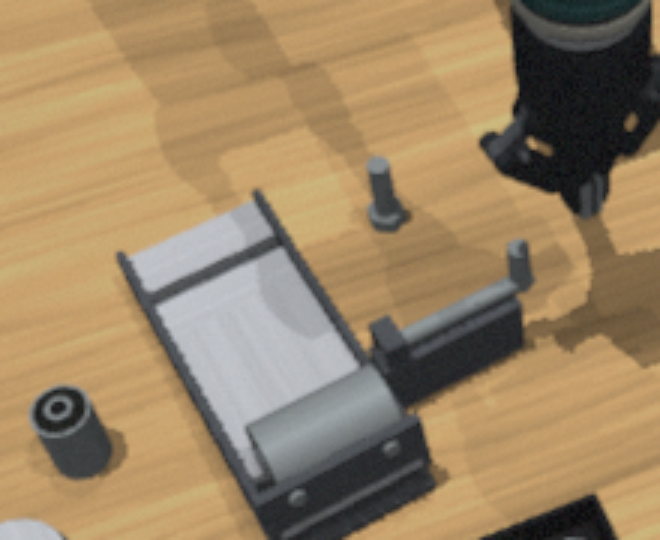

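Request:
{"name": "move_arm", "arguments": {"rows": [{"jaw": 1,"dx": 1,"dy": 0,"dz": -10,"wx": 0,"wy": 0,"wz": 0},{"jaw": 1,"dx": 1,"dy": 0,"dz": -14,"wx": 0,"wy": 0,"wz": 0},{"jaw": 1,"dx": 0.5,"dy": -3,"dz": 0,"wx": 0,"wy": 0,"wz": 0},{"jaw": 1,"dx": 0.5,"dy": -5,"dz": 0,"wx": 0,"wy": 0,"wz": 0},{"jaw": 1,"dx": 0.5,"dy": -4,"dz": 0,"wx": 0,"wy": 0,"wz": 0},{"jaw": 1,"dx": 0,"dy": 0,"dz": 0,"wx": 0,"wy": 0,"wz": 0}]}}

```text
time: 17.15
eef_pos: [0.5959, 0.0303, 0.0588]
tool_rot: [0.457, 0.539, -0.457, 0.54]
ft_force: [-1.0, 0.0, 0.6]
gripper_width: -0.0002
```

```bash
python3 look.py 23 wrist scene
```

```text
17.15 [0.59585009 0.030349   0.05879189] -0.00023611527727538704 [-1.03136204  0.04572718  0.59051   ]
[[0.002, 0.986, 0.164], [-0.0, 0.164, -0.986], [-1.0, 0.001, 0.001]]
tcp in ramp mm 54.79097609212292 186.88769254928846
```

View pics/wrist_23.png

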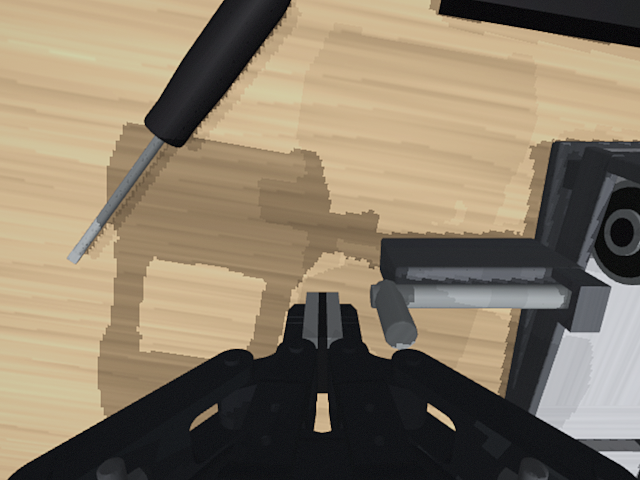

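View pics/scene_23.png

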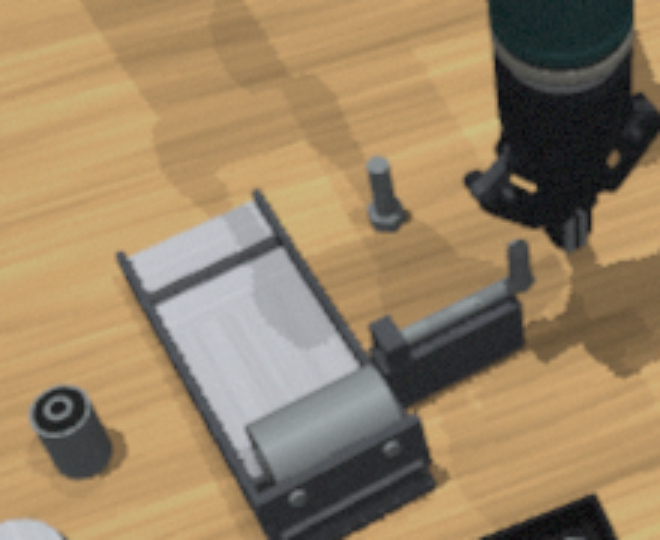

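Request:
{"name": "move_arm", "arguments": {"rows": [{"jaw": 1,"dx": 0,"dy": -2,"dz": 0,"wx": 0,"wy": 0,"wz": 0},{"jaw": 1,"dx": 0,"dy": -2,"dz": 0,"wx": 0,"wy": 0,"wz": 0},{"jaw": 1,"dx": 0,"dy": -2,"dz": 0,"wx": 0,"wy": 0,"wz": 0},{"jaw": 1,"dx": 0,"dy": -2,"dz": 0,"wx": 0,"wy": 0,"wz": 0},{"jaw": 1,"dx": 0.3,"dy": -2,"dz": 0,"wx": 0,"wy": 0,"wz": 0},{"jaw": 1,"dx": 0.3,"dy": -2,"dz": 0,"wx": 0,"wy": 0,"wz": 0}]}}

```text
time: 17.75
eef_pos: [0.5956, 0.0191, 0.0579]
tool_rot: [0.457, 0.54, -0.457, 0.54]
ft_force: [0.2, -0.8, -0.0]
gripper_width: 0.0003
```

```bash
python3 look.py 24 wrist scene
```

```text
17.75 [0.59556088 0.0190978  0.05785903] 0.0003247237641663717 [ 0.17069716 -0.8269294  -0.03203167]
[[-0.0, 0.986, 0.165], [-0.0, 0.165, -0.986], [-1.0, -0.0, 0.0]]
tcp in ramp mm 52.65766403363717 175.83680853170756
```

View pics/wrist_24.png

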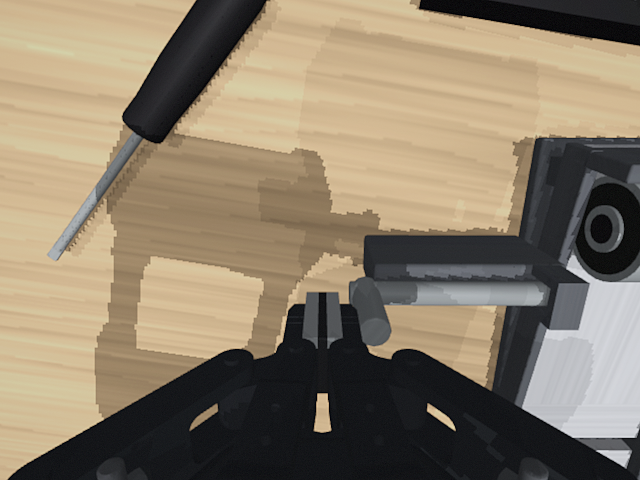

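View pics/scene_24.png

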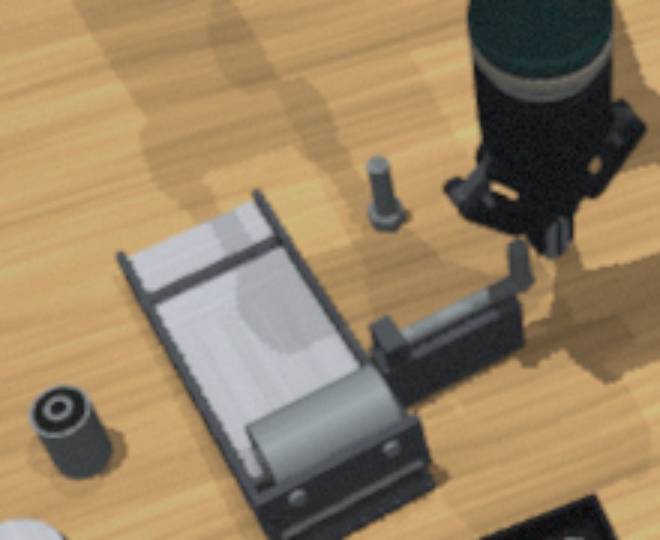

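Request:
{"name": "move_arm", "arguments": {"rows": [{"jaw": 1,"dx": 0.3,"dy": -2,"dz": 0,"wx": 0,"wy": 0,"wz": 0},{"jaw": 1,"dx": 0.3,"dy": -2,"dz": 0,"wx": 0,"wy": 0,"wz": 0},{"jaw": 1,"dx": 0.4,"dy": -2.5,"dz": 0,"wx": 0,"wy": 0,"wz": 0},{"jaw": 1,"dx": 0.4,"dy": -2.5,"dz": 0,"wx": 0,"wy": 0,"wz": 0},{"jaw": 1,"dx": 0.4,"dy": -2.5,"dz": 0,"wx": 0,"wy": 0,"wz": 0},{"jaw": 1,"dx": 0.4,"dy": -2.5,"dz": 0,"wx": 0,"wy": 0,"wz": 0}]}}

```text
time: 18.35
eef_pos: [0.5978, 0.0052, 0.0579]
tool_rot: [0.457, 0.54, -0.457, 0.54]
ft_force: [0.7, 1.4, 0.4]
gripper_width: 0.0
```

```bash
python3 look.py 25 wrist
```

```text
18.35 [0.5978079  0.00515973 0.05785036] 2.3826727475193643e-05 [0.74926178 1.41544944 0.41752318]
[[-0.0, 0.986, 0.165], [0.0, 0.165, -0.986], [-1.0, -0.0, -0.0]]
tcp in ramp mm 52.584805892345344 161.71895866284225
```

View pics/wrist_25.png

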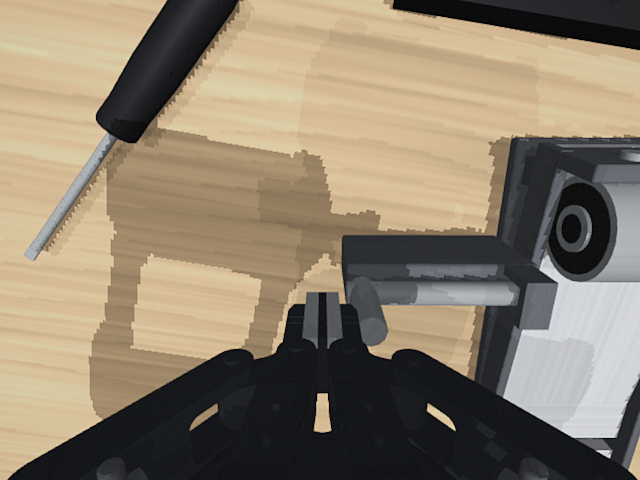

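Request:
{"name": "move_arm", "arguments": {"rows": [{"jaw": 1,"dx": 0.4,"dy": -2.5,"dz": 0,"wx": 0,"wy": 0,"wz": 0},{"jaw": 1,"dx": 0.4,"dy": -2.5,"dz": 0,"wx": 0,"wy": 0,"wz": 0},{"jaw": 1,"dx": 0.4,"dy": -2.5,"dz": 0,"wx": 0,"wy": 0,"wz": 0},{"jaw": 1,"dx": 0.4,"dy": -2.5,"dz": 0,"wx": 0,"wy": 0,"wz": 0},{"jaw": 1,"dx": 0.4,"dy": -2.5,"dz": 0,"wx": 0,"wy": 0,"wz": 0},{"jaw": 1,"dx": 0.4,"dy": -2.5,"dz": 0,"wx": 0,"wy": 0,"wz": 0},{"jaw": 1,"dx": 0.4,"dy": -2.5,"dz": 0,"wx": 0,"wy": 0,"wz": 0},{"jaw": 1,"dx": 0.4,"dy": -2.5,"dz": 0,"wx": 0,"wy": 0,"wz": 0}]}}

```text
time: 19.07
eef_pos: [0.6011, -0.015, 0.0579]
tool_rot: [0.457, 0.54, -0.457, 0.54]
ft_force: [0.1, 1.3, 0.0]
gripper_width: 0.0002
```

```bash
python3 look.py 26 wrist scene
```

```text
19.0667 [ 0.60105651 -0.01496281  0.05787653] 0.00018656285253704785 [0.05090609 1.28910728 0.02695971]
[[0.0, 0.986, 0.165], [-0.0, 0.165, -0.986], [-1.0, 0.0, 0.0]]
tcp in ramp mm 52.484114844841194 141.33612725624013
```

View pics/wrist_26.png

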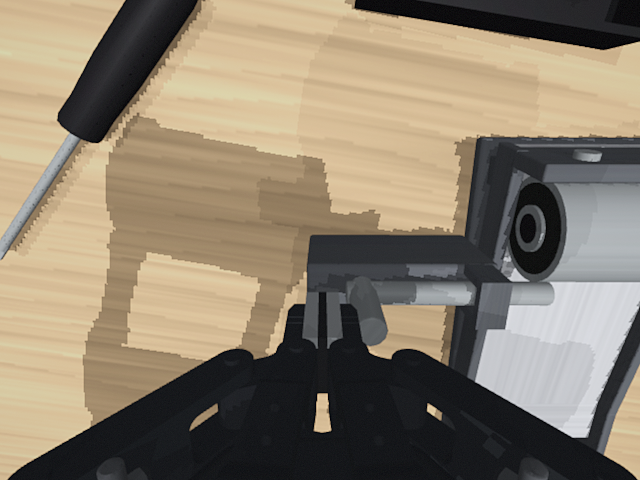

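View pics/scene_26.png

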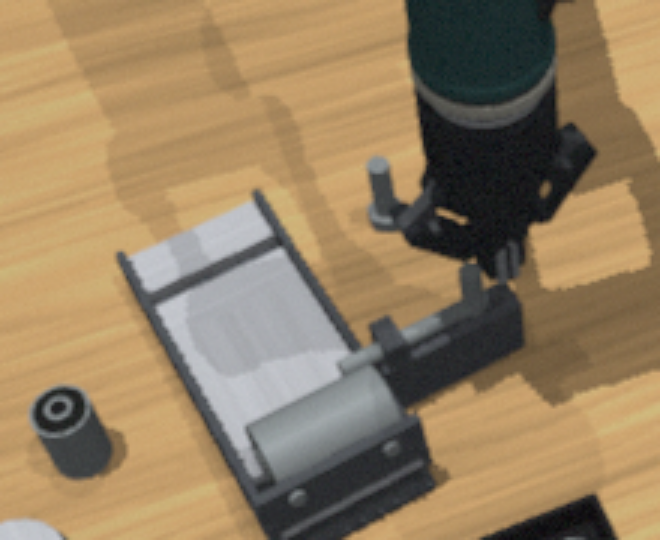

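Request:
{"name": "move_arm", "arguments": {"rows": [{"jaw": 1,"dx": 0.4,"dy": -2.5,"dz": 0,"wx": 0,"wy": 0,"wz": 0},{"jaw": 1,"dx": 0.4,"dy": -2.5,"dz": 0,"wx": 0,"wy": 0,"wz": 0},{"jaw": 1,"dx": 0.4,"dy": -2.5,"dz": 0,"wx": 0,"wy": 0,"wz": 0},{"jaw": 1,"dx": 0.4,"dy": -2.5,"dz": 0,"wx": 0,"wy": 0,"wz": 0},{"jaw": 1,"dx": 0.4,"dy": -2.5,"dz": 0,"wx": 0,"wy": 0,"wz": 0},{"jaw": 1,"dx": 0.4,"dy": -2.5,"dz": 0,"wx": 0,"wy": 0,"wz": 0},{"jaw": 1,"dx": 0.4,"dy": -2.5,"dz": 0,"wx": 0,"wy": 0,"wz": 0},{"jaw": 1,"dx": 0.4,"dy": -2.5,"dz": 0,"wx": 0,"wy": 0,"wz": 0}]}}

```text
time: 19.83
eef_pos: [0.6042, -0.035, 0.0579]
tool_rot: [0.457, 0.54, -0.457, 0.54]
ft_force: [0.9, 1.8, 0.8]
gripper_width: -0.0001
```

Request:
{"name": "move_arm", "arguments": {"rows": [{"jaw": 1,"dx": 0.4,"dy": -2.5,"dz": 0,"wx": 0,"wy": 0,"wz": 0},{"jaw": 1,"dx": 0.4,"dy": -2.5,"dz": 0,"wx": 0,"wy": 0,"wz": 0},{"jaw": 1,"dx": 0.4,"dy": -2.5,"dz": 0,"wx": 0,"wy": 0,"wz": 0},{"jaw": 1,"dx": 0.4,"dy": -2,"dz": 0,"wx": 0,"wy": 0,"wz": 0},{"jaw": 1,"dx": 0.3,"dy": -2,"dz": 0,"wx": 0,"wy": 0,"wz": 0}]}}

```text
time: 20.25
eef_pos: [0.6061, -0.0464, 0.0579]
tool_rot: [0.457, 0.54, -0.457, 0.54]
ft_force: [-0.5, 1.9, -0.0]
gripper_width: -0.0
```

```bash
python3 look.py 27 wrist scene
```

```text
20.25 [ 0.60612401 -0.04638912  0.05787572] -3.4992268159673394e-05 [-0.48919901  1.944695   -0.00680351]
[[0.0, 0.986, 0.165], [0.0, 0.165, -0.986], [-1.0, 0.0, -0.0]]
tcp in ramp mm 52.320947972273935 109.50429547121122
```

View pics/wrist_27.png

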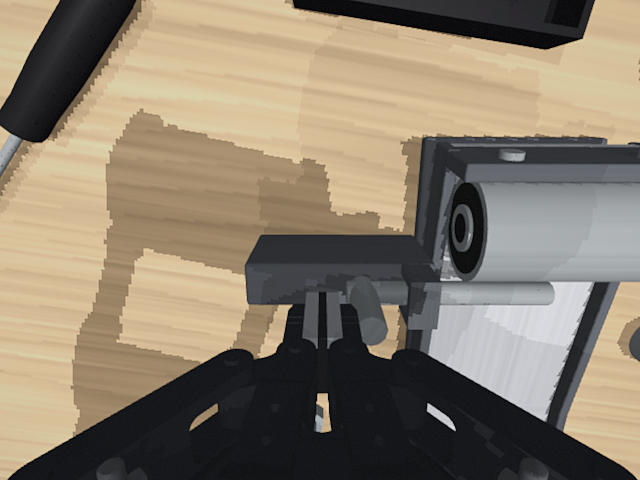

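View pics/scene_27.png

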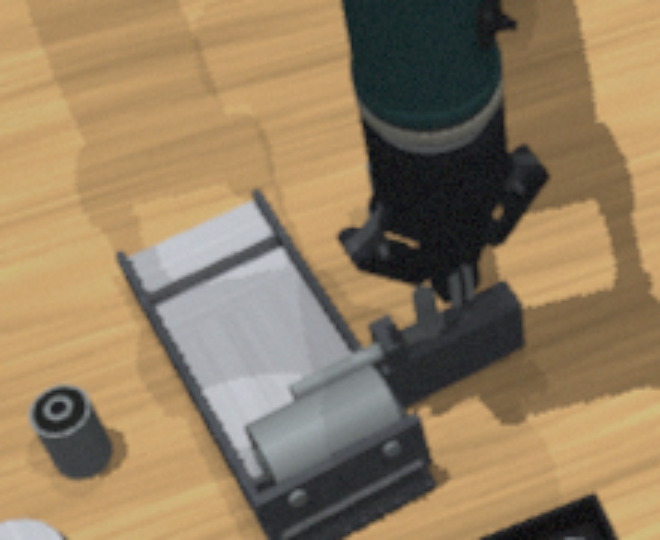

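Slowly on to the end stop, watching the force.

Request:
{"name": "move_arm", "arguments": {"rows": [{"jaw": 1,"dx": 0.2,"dy": -1.5,"dz": 0,"wx": 0,"wy": 0,"wz": 0},{"jaw": 1,"dx": 0.2,"dy": -1.5,"dz": 0,"wx": 0,"wy": 0,"wz": 0},{"jaw": 1,"dx": 0.2,"dy": -1,"dz": 0,"wx": 0,"wy": 0,"wz": 0}]}}

```text
time: 20.6
eef_pos: [0.6067, -0.0503, 0.0579]
tool_rot: [0.457, 0.54, -0.457, 0.54]
ft_force: [0.2, 2.1, 0.3]
gripper_width: -0.0001
```

Request:
{"name": "move_arm", "arguments": {"rows": [{"jaw": 1,"dx": 0.2,"dy": -1,"dz": 0,"wx": 0,"wy": 0,"wz": 0},{"jaw": 1,"dx": 0.2,"dy": -1,"dz": 0,"wx": 0,"wy": 0,"wz": 0}]}}

```text
time: 20.77
eef_pos: [0.6071, -0.0522, 0.0579]
tool_rot: [0.457, 0.54, -0.457, 0.54]
ft_force: [0.9, 1.6, -0.6]
gripper_width: 0.0001
```

Request:
{"name": "move_arm", "arguments": {"rows": [{"jaw": 1,"dx": 0.2,"dy": -1,"dz": 0,"wx": 0,"wy": 0,"wz": 0}]}}

```text
time: 20.85
eef_pos: [0.6073, -0.0532, 0.0579]
tool_rot: [0.457, 0.54, -0.457, 0.54]
ft_force: [0.3, 1.6, 0.1]
gripper_width: 0.0003
```

Request:
{"name": "move_arm", "arguments": {"rows": [{"jaw": 1,"dx": 0.1,"dy": -0.8,"dz": 0,"wx": 0,"wy": 0,"wz": 0},{"jaw": 1,"dx": 0,"dy": 0,"dz": 0,"wx": 0,"wy": 0,"wz": 0}]}}

```text
time: 21.02
eef_pos: [0.6073, -0.0536, 0.058]
tool_rot: [0.457, 0.54, -0.457, 0.539]
ft_force: [-0.5, 3.0, 1.4]
gripper_width: -0.0001
```

```bash
python3 look.py 28 wrist scene
```

```text
21.0167 [ 0.60728608 -0.05355057  0.05800546] -0.00011591972726409091 [-0.47270793  2.99663458  1.38128285]
[[-0.0, 0.986, 0.165], [0.001, 0.165, -0.986], [-1.0, -0.0, -0.001]]
tcp in ramp mm 52.2909552695488 102.24922897281975
```

View pics/wrist_28.png

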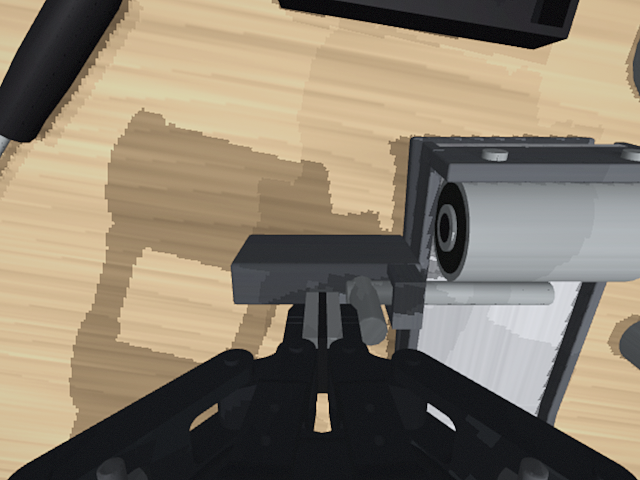

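Request:
{"name": "move_arm", "arguments": {"rows": [{"jaw": 1,"dx": 0.1,"dy": -0.6,"dz": 0,"wx": 0,"wy": 0,"wz": 0},{"jaw": 1,"dx": 0,"dy": 0,"dz": 0,"wx": 0,"wy": 0,"wz": 0}]}}

```text
time: 21.28
eef_pos: [0.6073, -0.0537, 0.058]
tool_rot: [0.457, 0.54, -0.457, 0.539]
ft_force: [-0.3, 4.9, 1.5]
gripper_width: -0.0001
```

Request:
{"name": "move_arm", "arguments": {"rows": [{"jaw": 1,"dx": 0,"dy": 0,"dz": 0,"wx": 0,"wy": 0,"wz": 0},{"jaw": 1,"dx": -0.5,"dy": 3,"dz": 0,"wx": 0,"wy": 0,"wz": 0},{"jaw": 1,"dx": -1.5,"dy": 9,"dz": 0,"wx": 0,"wy": 0,"wz": 0},{"jaw": 1,"dx": -2,"dy": 12,"dz": 0,"wx": 0,"wy": 0,"wz": 0},{"jaw": 1,"dx": -2,"dy": 12,"dz": 0,"wx": 0,"wy": 0,"wz": 0},{"jaw": 1,"dx": -1,"dy": 6,"dz": 10,"wx": 0,"wy": 0,"wz": 0},{"jaw": 1,"dx": 0,"dy": 0,"dz": 30,"wx": 0,"wy": 0,"wz": 0},{"jaw": 1,"dx": 0,"dy": 0,"dz": 35,"wx": 0,"wy": 0,"wz": 0}]}}

```text
time: 21.95
eef_pos: [0.5975, -0.0112, 0.1311]
tool_rot: [0.455, 0.542, -0.458, 0.538]
ft_force: [0.4, -0.1, 0.5]
gripper_width: 0.0002
```

Request:
{"name": "move_arm", "arguments": {"rows": [{"jaw": 1,"dx": 0,"dy": 0,"dz": 35,"wx": 0,"wy": 0,"wz": 0},{"jaw": 1,"dx": 0,"dy": 0,"dz": 35,"wx": 0,"wy": 0,"wz": 0},{"jaw": 1,"dx": -15,"dy": 5,"dz": 25,"wx": 0,"wy": 0,"wz": 0},{"jaw": 1,"dx": -20,"dy": 5,"dz": 0,"wx": 0,"wy": 0,"wz": 0},{"jaw": 1,"dx": -15,"dy": 0,"dz": 0,"wx": 0,"wy": 0,"wz": 0},{"jaw": 1,"dx": 0,"dy": 0,"dz": 0,"wx": 0,"wy": 0,"wz": 0},{"jaw": 1,"dx": 0,"dy": 0,"dz": 0,"wx": 0,"wy": 0,"wz": 0}]}}

```text
time: 22.53
eef_pos: [0.5503, -0.0021, 0.2288]
tool_rot: [0.457, 0.539, -0.456, 0.54]
ft_force: [0.8, 0.6, 0.2]
gripper_width: 0.0001
```

```bash
python3 look.py 29 wrist scene
```

```text
22.5333 [ 0.55025851 -0.00207061  0.22883577] 8.802349172923245e-05 [0.77673362 0.57664269 0.170689  ]
[[0.002, 0.986, 0.166], [-0.0, 0.166, -0.986], [-1.0, 0.002, 0.001]]
tcp in ramp mm 4.493609546319739 162.39691782517625
```

View pics/wrist_29.png

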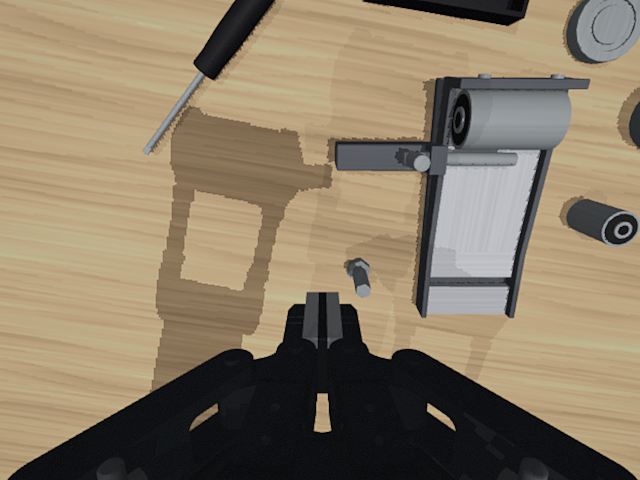

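View pics/scene_29.png

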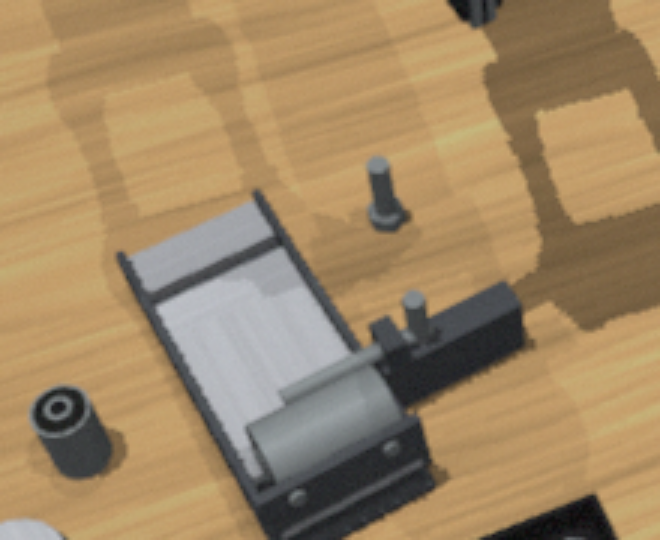

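```bash
python3 - <<'E'
from h import *
from workcell import viewer
S=Cam(viewer.snapshot('scene'));W=Cam(viewer.snapshot('wrist'));q=[.5725,-.163,.165]
for k in(.066,.070,.075):
    P=ramp2w(q,(.048,.158-k,.096));print(k,S.proj(P),W.proj(P))
print('obs',(110+415/3,150+299/3),(421,163))
# two-view bush end/pin triangulation
o=least_squares(lambda P:np.r_[W.proj(P)[0]-(421,163),S.proj(P)[0]-(248.3,249.7)],[.6,-.07,.09]);print(o.x,o.fun)
for x,z in((.081,.059),(.076,.06)):
    v=W.proj(ramp2w(q,[(x+.025*np.cos(a),0,z+.025*np.sin(a)) for a in np.linspace(0,6.28,60)]))[:,1];print(x,v.min(),v.max())
E
```

```text
0.066 [[252.23647473 246.07745229]] [[410.41440124 162.68172908]]
0.07 [[250.272226   247.05302742]] [[415.41186016 162.680733  ]]
0.075 [[247.80950717 248.2761756 ]] [[421.65894533 162.67948785]]
obs (248.33333333333334, 249.66666666666669) (421, 163)
[ 0.60570916 -0.07377595  0.09165042] [-0.21140541 -0.21283481 -0.63049896 -0.20283704]
0.081 88.08351385608533 148.75765916427574
0.076 94.38493437314763 154.63227826309227
```

```bash
python3 - <<'E'
from workcell import workorder
print(workorder.sign_off())
E
```

```text
the job is handed in; nothing more can be done
None
```

The bush is in its seat against the stop plate with the keeper home behind it. I handed the job in at about 22.5 s of the 51 s; `sign_off()` gives no verdict.

**What I did:** I pushed the bush up the slope with the two half-open fingertips at about 20–30 mm/s until it dropped into the seat. I then backed off, shut the gripper and pushed the keeper pin's outer side until it stopped. The force rose from about 2 to 5 N with no further travel. After that I withdrew upwards.

**Last checks:**
- **Keeper:** about 75 mm in, from both the wrist and the scene view.
- **Bush:** its outline matches the seated position to about 1–2 px, square against the stop.
- **Clearance:** the gripper is about 0.2 m up and touching nothing, with no contact force beyond sensor noise.
- **Bystanders:** none looked moved in the pictures; I did not measure their positions.

**What disagreed:**
- **Fingertip height:** the fingertips measured about 24 mm higher than the stated TCP. The first push therefore met the bush too high, at about 7 N, without visibly moving it. I backed off, lowered the tool and pushed again.
- **Ramp fit:** the position and heading I fitted for the ramp left errors of up to 2.6 px, a few millimetres at most.

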